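# Stand the titration chart up on its kickstand

## Task

The little titration chart is lying face up with its kickstand leg folded away underneath. Get at the leg by turning the chart over, open it as far as it goes, and set the chart down gently so that it stands upright on its bottom edge and its open leg on the rubber mat, wholly on the mat and square to it, with the printed face towards the robot. Leave the bottles around the work where they are.

Things in the scene. Friction and masses are not known exactly. Their poses are not given: they have to be found in the camera images.
- chart: Grey board, 150 mm tall, 110 wide, 22 thick, about 0.41 kg, a printed curve on its face. Origin mid back plane; +x up the board to the handle, +z out of the face (face at z = 22 mm). Starts lying face up, handle away from the robot. The back is a recess 17 mm deep, 94 mm wide between 8 mm side rims, with a 10 mm rim at the top, open at the bottom edge; the leg lies folded in it.
- handle (a point): Middle of the round steel handle bar (8 mm diameter, 84 mm long, along the board's y), 40 mm beyond the top edge on two 8 mm posts 84 mm apart: a loop that one finger fits into. At [115, 0, 11] mm in the board's frame, so 11 mm over the surface whichever side is down; 190 mm from the bottom edge. Held lightly (30 N), the board swings stiffly about the bar. Axes as the board's.
- bottom_edge (a point): Middle of the board's bottom back edge, on which it stands; at [-75, 0, 0] mm in the board's frame.
- leg_hinge (a point): Middle of the leg's hinge axis (along the board's y), at [33, 0, 5.5] mm in the board's frame.
- leg_foot (a point): Centre of the rubber foot at the leg's free end, 103 mm from the hinge. The leg is an aluminium bar 26 mm wide (along the board's y) and 8 mm thick, its foot 26 wide and 9 thick; folded it lies in the middle of the recess, 1.5 mm below the rims' level, with 34 mm free on both sides, the foot's centre 5 mm from the bottom edge and 5.5 mm inside the back plane.
- leg (a joint): Angle of the leg in rad: 0 folded into the back, 0.65 at its stop, fully open. The free end swings out of the back, away from the face. A friction hinge (about 0.05 N m): it stays where it is left. Standing on it at the stop the board leans back about 0.35 rad from vertical.
- mat: Black rubber mat fixed to the worktop, 150 mm deep (its x) by 170 mm wide (its y), 3 mm thick; origin in the middle of its underside, +x away from the robot to within 0.25 rad.
- bottle_clear60: Loose bystander: clear sample bottle with white cap, 37 mm diameter, 88 mm tall; origin in the middle of its base.
- bottle_pink60: Loose bystander: pink sample bottle with white cap, 37 mm diameter, 86 mm tall; origin in the middle of its base.
- buffer_2: Loose bystander: blue buffer bottle, 52 mm diameter, 108 mm tall; origin in the middle of its base.

How it is judged (in metres and radians):
On the way, in this order (a step that is already met when the one before it is completed fails the run):
1. the leg is opened to its stop (value of joint leg above 0.52 rad), for 0.2 s.
2. the chart stands on its bottom edge and open leg on the mat (value of joint leg above 0.52 rad and angle between handle's own x axis and vertical between 0.15 and 0.44 rad and x of bottom_edge in the frame of mat between -0.075 and 0.02 m and x of leg_foot in the frame of mat between -0.02 and 0.075 m and y of bottom_edge in the frame of mat between -0.035 and 0.035 m and height (world z) of bottom_edge between 0 and 0.01 m and height (world z) of leg_foot below 0.015 m and angle between the y axis of chart and the y axis of mat, either way round below 0.3 rad), for 0.2 s.
At the end, for the whole second after the job is handed in: The chart stands still, released, wholly on the mat on its bottom edge and open leg (joint over 0.52 rad), leaning back 0.15 to 0.44 rad, face to the robot: bottom edge on the mat's near part, foot on its far part, within 35 mm of its middle sideways and square to it within 0.3 rad (all of step 2 and linear speed of chart below 0.02 m/s and angular speed of chart below 0.1 rad/s); the robot touches nothing.
It fails at once if a bottle is moved more than 30 mm or tipped (distance of any of bottle_clear60, bottle_pink60, buffer_2 from where it was at the start of the episode above 0.03 m or angle between any of bottle_clear60, bottle_pink60, buffer_2's own z axis and vertical above 0.4 rad).
It fails at once if the chart is dropped or rammed onto the mat (over 60 N) (contact force between chart and mat above 45 N).
It also fails if it takes over 72 s, if anything falls off the work surface, if the arm or the gripper's body presses on something with over 40 N, if the wrist force passes 120 N, or if a joint passes its speed limit or range.

## Robot

A 7-joint arm with a two-finger parallel gripper is mounted at the origin on a cart in front of the work surface, level with it; the furniture and walls round the work are solid. World frame = base frame: x ahead of the robot, y to its left, z up, the work surface at z = 0. Lengths are in mm, angles in rad, forces in N, time in s.
With the tool pointing down it reaches from about 400 to 875 mm from the base axis. Payload 4.4 kg.
Tool frame: the origin (TCP) lies midway between the tips of the shut fingers; the grasp point (between the pads) lies 19 mm behind it (ctrl.grip_point_offset is the distance from the TCP to the grasp point, in mm); z points along the fingers, y is the line along which they close (so a half turn about z gives the same grasp; the last joint's range is limited). The gripper opens to 85 mm and grips with 20 to 120 N. Pads are 22 mm wide; open, the fingers measure 114 mm over their backs; the gripper's body (76 mm by 85 mm) begins 54 mm behind the grasp point. The pads swing forward as they close: fully open they stand 13 mm farther back than shut.
Start: joints at [1.222, 0.628, 0.038, 1.517, -0.027, 0.996, -0.02], TCP at [181.407, -624.187, 231.313] pointing down, gripper open.
Joint ranges: [-3.06, 3.06], [-0.37, 2.12], [-1.25, 1.32], [0.18, 2.47], [-1.1, 4.24], [0.23, 1.98], [-2.94, 2.94]. Speed limits (rad/s): [2.57, 2.57, 3.14, 3.14, 3.14, 3.14, 3.14].

## Interface

Orientations are given as [roll, pitch, yaw] about the fixed x, y, z axes, in that order (R = Rz(yaw) Ry(pitch) Rx(roll)).
In Python, from cell import ctrl, probe_bus, job, get_image, calibration gives the robot as it stands (ctrl), with the cameras as plain functions, the readings (probe_bus) and the job (job).
- The arm moves only by the tool nudge_tcp, called after "Call:" in YAML: its name, and indented under it one key for each argument. Schema: {"type":"object","properties":{"plan":{"type":"string"},"only":{"type":"string"},"quiet":{"type":"boolean"},"lines":{"type":"string"}},"required":["plan"],"additionalProperties":false}. plan is a string of 1 to 12 rows, one to a line, with the numbers parted by spaces; each row has 7 numbers: dx, dy, dz in shares of the most that a row can go, 1 being 50 mm, then a rotation vector rx, ry, rz in units of 0.2 rad, then the finger opening in mm; each row shifts and turns the commanded pose from where the row before left it, along the tool's axes as they then stand; what a row does not reach is not made up. A row lasts 1/10 s, in which the tool goes at most 50 mm and 0.15 rad, less where a joint would pass 70% of its speed; a pose out of reach is approached as far as the arm can. The fingers move at their own pace and stop on an object; the grip force is fixed at half the most. Time passes only in rows, so rows that do not move let the fingers close. The tool returns the time, the measured TCP pose, the force, the opening and the grip force at its end. only (a regular expression) keeps the lines of the reply that match it, lines (a string "A,B") keeps lines A to B, and quiet returns only ok. Input that does not fit is refused with a message, and nothing moves.
- probe_bus.read_state(): the state, without advancing time (a new reading comes with each control period).
- get_image(name): name is "scene" or "top" or "wrist"; returns the picture (420x560x3 uint8, blue, green, red); there is no depth.
- calibration(name): a dict with "fx", "fy", "cx", "cy" (pixels), "rvec" (rotation vector, rad) and "tvec" (3), from world to camera coordinates, as OpenCV has them; the wrist camera has in their place "hand_eye" (4x4, takes a point from camera to tool coordinates, whose origin is the TCP and whose axes are the flange's). Camera axes: x right, y down, z forward; pixel columns grow to the right and rows downward; lengths in mm; the calibration is good to about 2 mm. The wrist camera is an equidistant fisheye: a pixel r from the principal point sees the ray r / f radians off the axis. A picture is of the moment at which its call begins: read the wrist's pose just before it. calibration takes no time and is no camera call.
- job.finish_job(): hands the job in; it is judged then, once.
The state is a dict: "clock": time; "qpos": joint angles; "qd": joint speeds; "tau": joint torques, N m; "eef_pos": TCP position; "tool_rot": TCP orientation; "force": force on the tool from outside, world axes, zero at the start; "torque": the same for the moment, N m; "width": finger opening in mm; "gripper_force": force on a finger pad.
Only numpy, scipy, OpenCV 4.12 (cv2) and the standard library are available. Lean on these libraries where they do the work, as an engineer would, in place of code of your own. Each camera call takes 0.05 s, during which the arm holds its last target. There are 200 camera calls.

## Working session

There is one attempt and no reset: what is moved stays moved. The work goes in short steps, Python scripts to look and compute and a tool call to move; the robot and the scene stay as the last step left them, time stands still between calls to the robot, and variables do not carry over. Pictures are saved under pics/ and viewed, at most 10 in all, crops included, and the job is handed in when it is done.

```bash
ls; mkdir -p pics; python3 - <<'E'
from cell import ctrl, probe_bus, job, get_image, calibration
import cv2,numpy as np
s=probe_bus.read_state(); print(s)
a=get_image("scene");b=get_image("top")
cv2.imwrite("pics/s0.png",a);cv2.imwrite("pics/t0.png",b)
for n in("scene","top","wrist"):print(n,calibration(n))
E
```

```text
cell.py
pics
{'clock': 0.0, 'qpos': array([ 1.22221534,  0.62936676,  0.0384355 ,  1.51836779, -0.02702763,
        0.99627042, -0.02002195]), 'qd': array([-0.00010034,  0.00145503,  0.00209332,  0.00132311,  0.00060905,
        0.00022395,  0.00049925]), 'tau': array([-3.14578610e-04, -5.63407123e+01,  1.22624215e+00, -1.93448067e+01,
        1.10369897e-02,  1.04994662e-02,  4.21166291e-06]), 'eef_pos': array([ 181.23454503, -623.5792756 ,  230.37564455]), 'tool_rot': array([-3.13969783e+00, -9.67234274e-07,  2.82749220e-01]), 'force': array([ 0.85433351, -0.570916  , -0.10769866]), 'torque': array([ 0.0355088 ,  0.01967694, -0.02474688]), 'gripper_force': 0.0, 'width': 85.83874093008761}
scene {'fx': 451.930145351259, 'fy': 451.930145351259, 'cx': 282.1922156326353, 'cy': 210.48520245674598, 'rvec': array([ 1.21642155, -2.26046791,  1.0285046 ]), 'tvec': array([ 253.29992039,  386.05212957, 1199.22945697])}
top {'fx': 384.86045209015737, 'fy': 384.86045209015737, 'cx': 275.80913690019787, 'cy': 206.1914172637277, 'rvec': array([ 2.07885617, -2.113422  ,  0.24987977]), 'tvec': array([-83.24639265, 586.61625684, 956.33550397])}
wrist {'fx': 325.19226210127806, 'fy': 325.19226210127806, 'cx': 278.01634107376356, 'cy': 211.50490616415436, 'hand_eye': array([[-7.56152569e-04, -9.58066837e-01, -2.86543826e-01,
         7.38382146e+01],
       [ 9.99999090e-01, -1.04454817e-03,  8.53604446e-04,
         2.45265114e-01],
       [-1.11711894e-03, -2.86542920e-01,  9.58066755e-01,
        -1.43000391e+02],
       [ 0.00000000e+00,  0.00000000e+00,  0.00000000e+00,
         1.00000000e+00]])}
```

View pics/s0.png

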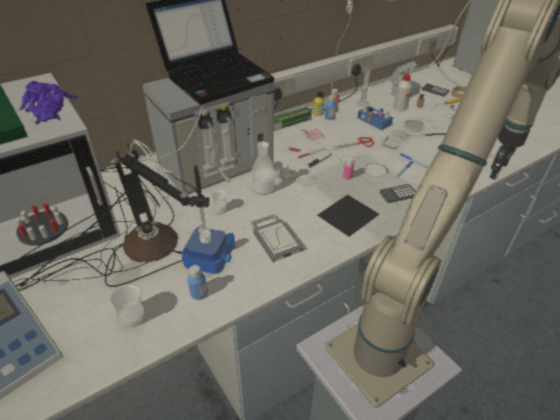

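View pics/t0.png

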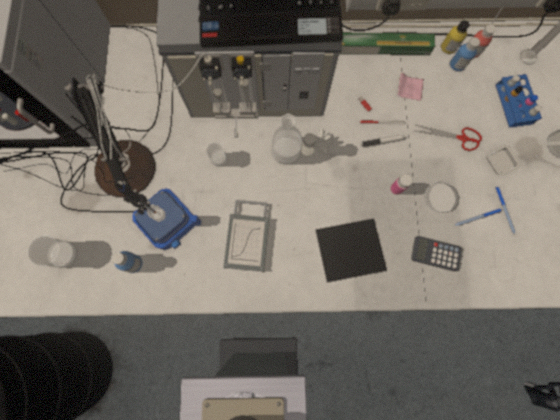

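Top view: the chart is at about (247,240) with its handle up at (253,210). The mat is centred near (351,250), the pink bottle is at (401,185), the blue buffer at (128,262), and a clear vessel at (217,153). The scene view shows the same layout, with the chart at (277,238).

```bash
cat > h.py <<'E'
from cell import ctrl, probe_bus, job, get_image, calibration
import cv2,numpy as np
from scipy.spatial.transform import Rotation as Ro
def ray(n,uv,st=None):
    c=calibration(n);uv=np.asarray(uv,float).reshape(-1,2)
    d=np.c_[(uv[:,0]-c['cx'])/c['fx'],(uv[:,1]-c['cy'])/c['fy'],np.ones(len(uv))]
    if n=='wrist':
        r=np.hypot(d[:,0],d[:,1]);k=np.where(r>1e-9,np.sin(r)/np.maximum(r,1e-9),1)
        d=np.c_[d[:,0]*k,d[:,1]*k,np.cos(r)]
        T=c['hand_eye'];R=Ro.from_euler('xyz',st['tool_rot']).as_matrix()
        return np.asarray(st['eef_pos'])+R@T[:3,3],d@T[:3,:3].T@R.T
    R=cv2.Rodrigues(c['rvec'])[0];return -R.T@c['tvec'],d@R
def onz(n,uv,z,st=None):
    o,d=ray(n,uv,st);return o+d*((z-o[2])/d[:,2])[:,None]
def tri(rs):
    A=0;b=0
    for o,d in rs:
        d=np.ravel(d);d=d/np.linalg.norm(d);P=np.eye(3)-np.outer(d,d);A=A+P;b=b+P@o
    return np.linalg.solve(A,b)
E
python3 - <<'E'
from h import *
np.set_printoptions(precision=1,suppress=True)
print(ray('top',[0,0])[0],ray('scene',[0,0])[0])
b=cv2.imread('pics/t0.png');g=b.max(2)
for nm,x0,y0,x1,y1 in (('mat',310,212,395,290),('chart',215,190,280,280)):
    m=np.zeros_like(g);m[y0:y1,x0:x1]=(g<(70 if nm=='mat' else 150))[y0:y1,x0:x1]*255
    c=max(cv2.findContours(m,0,2)[0],key=cv2.contourArea);r=cv2.minAreaRect(c);q=cv2.boxPoints(r)
    print(nm,r,q,onz('top',q,3 if nm=='mat' else 10))
px=[[128,262],[401,185],[217,155],[287,150],[165,220],[200,215]]
print(onz('top',px,40))
cv2.imwrite('pics/c1.png',cv2.resize(b[130:290,190:310],None,fx=3.7,fy=3.7,interpolation=2))
E
```

```text
[ 344.7  -90.2 1067.1] [-382.7  581.4 1080.2]
mat ((351.0577087402344, 249.78848266601562), (52.55912780761719, 59.8154182434082), 78.69007110595703) [[316.6 229.9]
 [375.2 218.2]
 [385.5 269.7]
 [326.9 281.4]] [[ 531.1 -206.2    3. ]
 [ 561.8 -373.1    3. ]
 [ 417.7 -390.2    3. ]
 [ 388.8 -228.3    3. ]]
chart ((250.35618591308594, 235.61643981933594), (48.25968551635742, 69.92943572998047), 6.009005546569824) [[222.7 267.9]
 [230.  198.3]
 [278.  203.4]
 [270.7 272.9]] [[429.4  54.2  10. ]
 [624.7  36.6  10. ]
 [607.7 -99.4  10. ]
 [413.7 -76.2  10. ]]
[[ 446.5  301.7   40. ]
 [ 647.1 -442.1   40. ]
 [ 744.4   71.4   40. ]
 [ 756.2 -127.5   40. ]
 [ 558.7  209.3   40. ]
 [ 571.   114.4   40. ]]
```

View pics/c1.png

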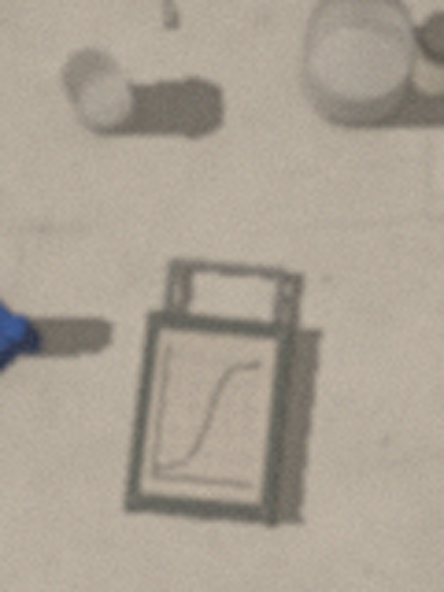

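```bash
python3 - <<'E'
from h import *
np.set_printoptions(precision=3,suppress=True)
f=lambda p:np.array(p)/3.7+[190,130]
bar=onz('top',f([[180,264],[298,276]]),12);bd=onz('top',f([[152,312],[290,326],[272,522],[128,510]]),22)
print(bar,bar.mean(0));print(bd,bd.mean(0))
for p in(bd[0]-bd[3],bd[1]-bd[2]):print(np.arctan2(p[1],p[0]),np.hypot(*p[:2]))
for p in(bd[0]-bd[1],bd[3]-bd[2],bar[0]-bar[1]):print(np.arctan2(-p[0],p[1]),np.hypot(*p[:2]))
s=probe_bus.read_state();R=Ro.from_euler('xyz',s['tool_rot']).as_matrix()
print(R,(np.array([560,-25,231])-s['eef_pos'])@R)
E
```

```text
[[614.898  11.816  12.   ]
 [603.95  -78.269  12.   ]] [609.424 -33.227  12.   ]
[[575.474  31.65   22.   ]
 [563.015 -71.882  22.   ]
 [418.055 -57.108  22.   ]
 [428.398  47.492  22.   ]] [496.235 -12.462  22.   ]
-0.10730442325216531 147.92660088691818
-0.10156091265253799 145.71117688158265
-0.11976141860695623 104.27801884142289
-0.0985623952118561 105.11083369246514
-0.12093862351100926 90.74858527106252
[[ 0.96   0.279 -0.001]
 [ 0.279 -0.96   0.002]
 [-0.    -0.002 -1.   ]] [ 530.76  -469.209    0.25 ]
```

The rows are not in the units I measure in: shifts go in shares of 50 mm and turns go in units of 0.2 rad. I convert before sending: 37 mm is 0.74, -33 mm is -0.66.

Call:
nudge_tcp:
  plan: "0.74 -0.66 0 0 0 0 40\n0.74 -0.66 0 0 0 0 40\n0.74 -0.66 0 0 0 0 40\n0.74 -0.66 0 0 0 0 40\n0.74 -0.66 0 0 0 0 40\n0.74 -0.66 0 0 0 0 40\n0.74 -0.66 0 0 0 0 40\n0.74 -0.66 0 0 0 0 40\n0.74 -0.66 0 0 0 0 40\n0.74 -0.66 0 0 0 0 40\n0.74 -0.66 0 0 0 0 40\n0.74 -0.66 0 0 0 0 40"

```text
clock: 1.3
eef_pos: [497.8, -118.2, 231.2]
tool_rot: [3.142, 0.0, 0.283]
force: [1.2, -0.9, 1.1]
width: 40.3
gripper_force: 0.0
```

Call:
nudge_tcp:
  plan: "0.86 -0.72 0 0 0 0 40\n0.86 -0.72 0 0 0 0 40\n0 0 0 0 0 -0.735 40\n0 0 0 0 0 -0.735 40\n0 0 0 0 0 -0.735 40\n0 0 0 0 0 -0.735 40\n0 0 0 0 0 -0.735 40\n0 0 0 0 0 -0.735 40\n0 0 0 0 0 -0.735 40\n0 0 0 0 0 -0.735 40\n0 0 0 0 0 0 40\n0 0 0 0 0 0 40"

```text
clock: 2.5
eef_pos: [552.7, -37.2, 231.0]
tool_rot: [-3.141, -0.0, 1.455]
force: [0.3, 0.3, -0.3]
width: 40.1
gripper_force: 0.0
```

```bash
python3 - <<'E'
from h import *
s=probe_bus.read_state();print(s['eef_pos'],s['tool_rot'],s['qpos'],s['force'],s['width'])
cv2.imwrite('pics/w1.png',get_image('wrist'))
E
```

```text
[552.748204   -37.1783698  231.04227382] [-3.14093865e+00 -9.88173873e-05  1.45506556e+00] [ 0.24391038  0.50763084 -0.33968299  1.78191366  0.2100128   0.88818314
 -0.30511256] [ 0.33626589  0.2999619  -0.26040564] 40.060621407189345
```

View pics/w1.png

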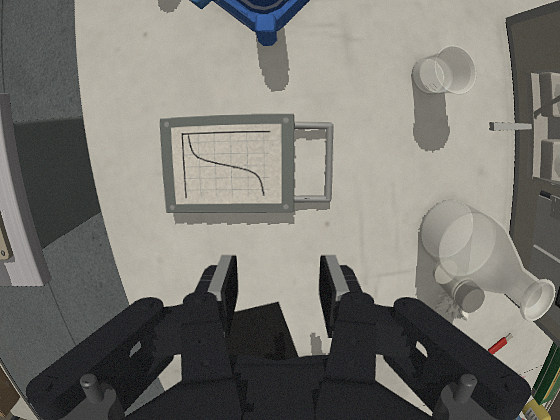

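The chart fills (161–295, 115–214) and the bar runs along column 330 from row 125 to 201. A flask and a capped clear bottle sit at lower right, around (465,297).

```bash
python3 - <<'E'
from h import *
np.set_printoptions(precision=1,suppress=True)
s=dict(eef_pos=[552.7,-37.2,231.0],tool_rot=[-3.14094,0,1.45507])
f=lambda p:np.array(p)/3.7+[190,130]
W=[[161,119],[293,115],[295,212],[165,214]]
T=f([[128,510],[152,312],[290,326],[272,522]])
P=[]
for w,t in zip(W,T):
    P.append(tri([ray('wrist',w,s),ray('top',t)]))
print(np.array(P),np.mean(P,0))
B=[tri([ray('wrist',w,s),ray('top',t)]) for w,t in zip([[329,125],[329,200]],f([[180,264],[298,276]]))]
print(np.array(B),np.mean(B,0))
b=onz('wrist',[[329.5,125],[329.5,200]],11,s);w=onz('wrist',W,22,s)
print(b,b.mean(0));print(w,w.mean(0))
d=b[0]-b[1];print(np.arctan2(-d[0],d[1]))
for i,j in((1,0),(2,3)):
    d=w[i]-w[j];print(np.arctan2(d[1],d[0]),np.hypot(*d[:2]))
print(onz('wrist',[[465,297],[468,70],[428,75]],10,s),onz('wrist',[[465,297]],88,s))
E
```

```text
[[429.   51.   10.3]
 [579.5  34.6   1.7]
 [566.7 -73.1  15.5]
 [417.8 -57.   23.9]] [498.3 -11.1  12.9]
[[625.8  17.3 -35.6]
 [615.3 -77.9 -32.3]] [620.5 -30.3 -33.9]
[[618.   20.1  11. ]
 [610.6 -66.1  11. ]] [614.3 -23.   11. ]
[[432.8  52.3  22. ]
 [578.2  35.2  22. ]
 [568.8 -72.5  22. ]
 [416.9 -57.3  22. ]] [499.2 -10.6  22. ]
-0.08612287386814231
-0.11698656820614818 146.369081112054
-0.10023916618416773 152.69653274156477
[[ 810.8 -237.9   10. ]
 [ 803.4   80.5   10. ]
 [ 744.3   72.8   10. ]] [[ 757.5 -179.4   88. ]]
```

Converted, 7 mm is 0.14, 37 mm is 0.74, -0.011 rad is -0.055.

Call:
nudge_tcp:
  plan: "0.14 0.4 0.74 0 0 0 38\n0.14 0.4 0.74 0 0 0 38\n0.14 0.38 0.74 0 0 -0.055 38\n0 0 0 0 0 0 38"

```text
clock: 2.95
eef_pos: [612.2, -21.7, 114.5]
tool_rot: [-3.133, 0.0, 1.469]
force: [-1.7, -0.0, -0.3]
width: 38.1
gripper_force: 0.0
```

```bash
python3 - <<'E'
from h import *
s=probe_bus.read_state();print(s['eef_pos'],s['tool_rot'],s['force'],s['width'])
cv2.imwrite('pics/w2.png',get_image('wrist'))
E
```

```text
[612.17638836 -21.66662631 114.4538451 ] [-3.13304125e+00  9.02435709e-05  1.46921351e+00] [-1.74236272 -0.02308314 -0.32513104] 38.14747556081123
```

View pics/w2.png

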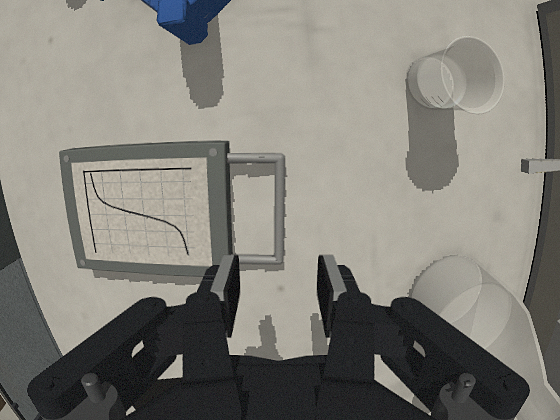

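Bar now at column 280, rows 157–260, centred between the finger tips (228 and 330).

```bash
python3 - <<'E'
from h import *
np.set_printoptions(precision=1,suppress=True)
s=dict(eef_pos=[552.7,-37.2,231.0],tool_rot=[-3.14094,0,1.45507]);s2=dict(eef_pos=[612.18,-21.67,114.45],tool_rot=[-3.13304,0,1.46921])
A=[[329,125],[329,200],[293,115],[295,212]];B=[[280,157],[279,260],[228,142],[232,269]]
for a,b in zip(A,B):print(tri([ray('wrist',a,s),ray('wrist',b,s2)]))
b=onz('wrist',B[:2],11,s2);print(b,b.mean(0));print(onz('wrist',B[2:],22,s2))
d=b[0]-b[1];print(np.arctan2(-d[0],d[1]));print(probe_bus.read_state()['eef_pos'])
E
```

```text
[618.   19.9   7.6]
[609.3 -65.3  11.4]
[578.9  35.5   4.6]
[567.6 -76.2   2.6]
[[618.1  20.3  11. ]
 [608.7 -64.7  11. ]] [613.4 -22.2  11. ]
[[581.8  36.8  22. ]
 [570.3 -64.2  22. ]]
-0.11037412929539292
[612.4 -22.1 117.4]
```

Converted, 36 mm is 0.72, 28 mm is 0.56.

Call:
nudge_tcp:
  plan: "0 0.02 0.72 0 0 0 38\n0 0 0.72 0 0 0 38\n0 0 0.56 0 0 0 38\n0 0 0.2 0 0 0 38\n0 0 0 0 0 0 38\n0 0 0 0 0 0 38"

```text
clock: 3.6
eef_pos: [616.3, -22.9, 12.5]
tool_rot: [3.138, -0.0, 1.469]
force: [0.3, -0.4, 0.3]
width: 38.4
gripper_force: 0.0
```

Converted, 7 mm is 0.14, -1 mm is -0.02.

Call:
nudge_tcp:
  plan: "0 -0.02 0.14 0 0 0 38\n0 0 0 0 0 0 38\n0 0 0 0 0 0 25\n0 0 0 0 0 0 12\n0 0 0 0 0 0 5\n0 0 0 0 0 0 4\n0 0 0 0 0 0 4\n0 0 0 0 0 0 4"

```text
clock: 4.4
eef_pos: [613.5, -22.7, 3.7]
tool_rot: [-3.141, 0.0, 1.47]
force: [-3.1, 0.2, 6.4]
width: 5.2
gripper_force: 58.2
```

Call:
nudge_tcp:
  plan: "0 -0.06 -0.5 0 0 0 4\n0 -0.12 -0.48 0 0 0 4\n0 -0.18 -0.46 0 0 0 4\n0 -0.24 -0.44 0 0 0 4\n0 -0.3 -0.4 0 0 0 4\n0 -0.34 -0.36 0 0 0 4\n0 -0.4 -0.3 0 0 0 4\n0 -0.42 -0.26 0 0 0 4\n0 0 0 0 0 0 4\n0 0 0 0 0 0 4"

```text
clock: 5.4
eef_pos: [511.9, -12.4, 163.4]
tool_rot: [3.14, -0.0, 1.47]
force: [0.9, -0.2, -4.6]
width: 4.8
gripper_force: 55.2
```

```bash
python3 - <<'E'
from h import *
s=probe_bus.read_state();print(s['eef_pos'],s['tool_rot'],s['force'],s['torque'],s['width'])
a=cv2.resize(get_image('scene')[150:350,170:350],None,fx=2.2,fy=2.2);b=cv2.resize(get_image('wrist'),None,fx=.7,fy=.7)
h=max(a.shape[0],b.shape[0]);a,b=[cv2.copyMakeBorder(i,0,h-i.shape[0],0,0,0) for i in(a,b)]
cv2.imwrite('pics/m3.png',np.hstack([a,b]))
E
```

```text
[511.93566346 -12.43357781 163.41826274] [ 3.14004779e+00 -1.04368708e-04  1.47003182e+00] [ 0.90324137 -0.2351525  -4.63653554] [-0.07232735 -0.44415773  0.00925689] 4.833746267532188
```

View pics/m3.png

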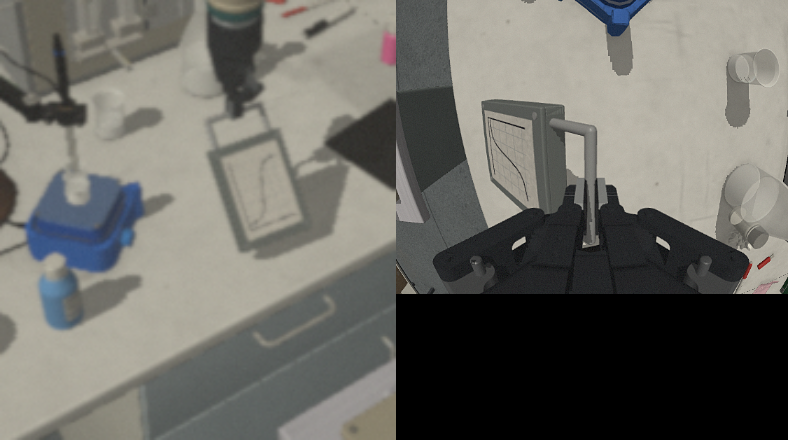

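The scene shows the chart held by its bar at about 55°, face to the robot, with the bottom edge near the table. The wrist view confirms the bar is between the fingers. I'll carry on the arc to vertical.

Converted, -3 mm is -0.06, -1 mm is -0.02.

Call:
nudge_tcp:
  plan: "0 -0.22 -0.08 0 0 0 4\n0 -0.24 -0.08 0 0 0 4\n0 -0.24 -0.06 0 0 0 4\n0 -0.24 -0.04 0 0 0 4\n0 -0.24 -0.02 0 0 0 4\n0 -0.24 -0.02 0 0 0 4\n0 0 0 0 0 0 4"

```text
clock: 6.2
eef_pos: [438.3, -5.2, 178.4]
tool_rot: [-3.139, 0.001, 1.47]
force: [-0.0, -0.7, -3.7]
width: 5.1
gripper_force: 55.3
```

```bash
cat > look.py <<'E'
from h import *
import sys
np.set_printoptions(precision=2,suppress=True)
s=probe_bus.read_state();print(s['eef_pos'],s['tool_rot'],s['force'],s['torque'],s['width'],s['qpos'])
n=sys.argv[1]
if len(sys.argv)>2:
    a=cv2.resize(get_image('scene')[130:330,170:370],None,fx=2,fy=2);b=cv2.resize(get_image('wrist'),None,fx=.7,fy=.7)
    h=max(a.shape[0],b.shape[0]);a,b=[cv2.copyMakeBorder(i,0,h-i.shape[0],0,0,0) for i in(a,b)]
    cv2.imwrite('pics/%s.png'%n,np.hstack([a,b]))
E
python3 look.py x
```

```text
[438.32  -5.22 178.38] [-3.14  0.    1.47] [-0.   -0.68 -3.73] [-0.05 -0.29  0.  ] 5.106278482362718 [ 0.19  0.43 -0.33  2.13  0.24  0.61 -0.41]
```

Call:
nudge_tcp:
  plan: "0 0.24 -0.24 0 0 0 4\n0 0.5 -0.24 0 0 0 4\n0 0.64 -0.24 0 0 0 4\n0 0.72 -0.16 0 0 0 4\n0 0.64 -0.12 0 0 0 4\n0 0.44 0 0 0 0 4\n0 0.2 0 0 0 0 4\n0 0 0 0 0 0 4"

```text
clock: 7.0
eef_pos: [609.5, -22.3, 227.5]
tool_rot: [-3.141, -0.0, 1.469]
force: [-0.3, -0.2, -4.0]
width: 5.4
gripper_force: 55.3
```

Call:
nudge_tcp:
  plan: "0 0 0 -0.3 0 0 4\n0 0 0 -0.6 0 0 4\n0 0 0 -0.6 0 0 4\n0 0 0 -0.6 0 0 4\n0 0 0 -0.6 0 0 4\n0 0 0 -0.6 0 0 4\n0 0 0 -0.3 0 0 4\n0 0 0 0 0 0 4"

```text
clock: 7.8
eef_pos: [603.1, -39.0, 224.4]
tool_rot: [2.644, 0.044, 1.447]
force: [-0.4, 0.6, -4.2]
width: 5.2
gripper_force: 55.5
```

```bash
python3 look.py x
```

```text
[603.06 -38.96 224.39] [2.64 0.04 1.45] [-0.44  0.61 -4.15] [ 0.16  0.85 -0.06] 5.221818027924183 [ 0.12  0.42 -0.23  2.13  1.12  0.25 -1.23]
```

```bash
python3 look.py m4 1
```

```text
[603.06 -38.96 224.39] [2.64 0.04 1.45] [-0.44  0.61 -4.15] [ 0.16  0.85 -0.06] 5.221818027924183 [ 0.12  0.42 -0.23  2.13  1.12  0.25 -1.23]
```

View pics/m4.png

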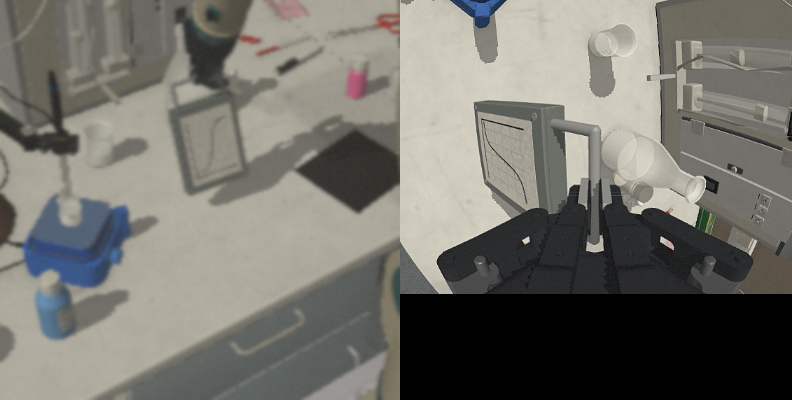

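The board hangs almost vertically from the bar with the tool tilted 0.5 rad, and the face still points at the robot. Next I lower it to contact, press, and drag the handle towards the robot.

Converted, 4 mm is 0.08, 8 mm is 0.16.

Call:
nudge_tcp:
  plan: "0 -0.09 0.16 0 0 0 4\n0 -0.09 0.16 0 0 0 4\n0 -0.09 0.16 0 0 0 4\n0 -0.05 0.08 0 0 0 4\n0 0 0 0 0 0 4"

```text
clock: 8.4
eef_pos: [604.9, -40.2, 192.5]
tool_rot: [2.642, 0.042, 1.445]
force: [0.7, -0.7, -3.7]
width: 5.0
gripper_force: 55.4
```

Call:
nudge_tcp:
  plan: "0 -0.05 0.08 0 0 0 4\n0 0 0 0 0 0 4"

```text
clock: 8.6
eef_pos: [605.0, -40.3, 188.5]
tool_rot: [2.641, 0.042, 1.445]
force: [-0.1, -0.7, -4.3]
width: 5.3
gripper_force: 55.4
```

Call:
nudge_tcp:
  plan: "0 -0.05 0.08 0 0 0 4\n0 0 0 0 0 0 4"

```text
clock: 8.8
eef_pos: [604.7, -40.5, 183.8]
tool_rot: [2.641, 0.042, 1.445]
force: [-0.1, -0.2, -3.4]
width: 4.9
gripper_force: 55.4
```

Converted, 4 mm is 0.08, -2.5 mm is -0.05.

Call:
nudge_tcp:
  plan: "0 -0.05 0.08 0 0 0 4\n0 0 0 0 0 0 4"

```text
clock: 9.0
eef_pos: [605.1, -40.9, 179.7]
tool_rot: [2.639, 0.042, 1.445]
force: [0.7, -0.1, -3.0]
width: 5.3
gripper_force: 55.6
```

Call:
nudge_tcp:
  plan: "0 -0.05 0.08 0 0 0 4\n0 0 0 0 0 0 4"

```text
clock: 9.2
eef_pos: [608.0, -42.7, 177.7]
tool_rot: [2.632, 0.044, 1.442]
force: [2.7, -2.6, 6.1]
width: 5.1
gripper_force: 56.2
```

Call:
nudge_tcp:
  plan: "0 -0.18 0 0 0 0 4\n0 -0.18 0 0 0 0 4\n0 -0.18 0 0 0 0 4\n0 0 0 0 0 0 4"

```text
clock: 9.6
eef_pos: [599.6, -46.0, 177.9]
tool_rot: [2.597, 0.053, 1.434]
force: [12.9, -8.4, 43.9]
width: 4.9
gripper_force: 59.6
```

```bash
python3 look.py x
```

```text
[599.58 -45.97 177.87] [2.6  0.05 1.43] [12.94 -8.38 43.87] [-2.25 -6.79 -0.61] 4.920801219547207 [ 0.21  0.52 -0.37  2.22  1.9   0.35 -2.01]
```

Call:
nudge_tcp:
  plan: "0 0.1 -0.12 0 0 0 4\n0 0 0 0 0 0 4"

```text
clock: 9.8
eef_pos: [593.7, -43.6, 180.0]
tool_rot: [2.613, 0.049, 1.436]
force: [6.9, -6.4, 25.7]
width: 5.2
gripper_force: 58.4
```

```bash
python3 - <<'E'
from h import *
c=calibration('wrist');T=np.linalg.inv(c['hand_eye'])
def proj(p):
    q=T[:3,:3]@p+T[:3,3];r=np.arctan2(np.hypot(q[0],q[1]),q[2]);d=q[:2]/np.hypot(q[0],q[1]);return np.array([c['cx'],c['cy']])+c['fx']*r*d
# board angle a between board down-direction and tool z, positive = board bottom toward tool -y
for s in(1,):
  for a in np.radians(range(0,91,10)):
    ux=np.array([0,np.sin(a),-np.cos(a)]);uz=np.array([0,-np.cos(a),-np.sin(a)])  # board x, z in tool
    P=[np.array([0,0,-7.])+ux*x+uz*(z-11)+np.array([s*y,0,0]) for x,y,z in((-190,55,22),(-190,55,0),(-40,55,22),(-40,55,0))]
    print(round(np.degrees(a)),*[proj(p).round() for p in P])
E
```

```text
0 [266. 135.] [288. 135.] [256. 150.] [296. 150.]
10 [232. 135.] [255. 135.] [243. 151.] [283. 150.]
20 [199. 137.] [221. 136.] [230. 152.] [270. 150.]
30 [165. 140.] [188. 138.] [218. 153.] [257. 150.]
40 [131. 143.] [154. 141.] [207. 154.] [244. 151.]
50 [ 97. 148.] [120. 144.] [197. 156.] [231. 152.]
60 [ 63. 153.] [ 86. 149.] [189. 158.] [219. 153.]
70 [ 28. 161.] [ 51. 156.] [182. 160.] [208. 154.]
80 [ -8. 169.] [ 16. 163.] [177. 163.] [198. 156.]
90 [-44. 180.] [-20. 173.] [175. 165.] [189. 158.]
```

Converted, -26 mm is -0.52, 14 mm is 0.28, 0.12 rad is 0.6.

Call:
nudge_tcp:
  plan: "0 0.28 -0.52 0 0 0 4\n0 0.14 -0.26 0 0 0 4\n0 0 0 0.6 0 0 4\n0 0 0 0.6 0 0 4\n0 0 0 0.6 0 0 4\n0 0 0 0.6 0 0 4\n0 0 0 0.25 0 0 4\n0 0 0 0 0 0 4"

```text
clock: 10.6
eef_pos: [590.5, -51.0, 207.9]
tool_rot: [2.987, 0.075, 1.421]
force: [-0.6, -0.7, -4.2]
width: 5.2
gripper_force: 55.7
```

```bash
cat > ang.py <<'E'
from h import *
np.set_printoptions(precision=2,suppress=True)
s=probe_bus.read_state();print(s['eef_pos'],s['tool_rot'],s['force'],s['qpos'])
im=get_image('wrist');cv2.imwrite('pics/a_last.png',im)
g=cv2.medianBlur(im,5).max(2)
for y in(150,165,180):print(y,''.join('#' if v<125 else '+' if v<165 else '.' for v in g[y,0:300:5]))
E
python3 ang.py
```

```text
[590.46 -51.01 207.89] [2.99 0.08 1.42] [-0.61 -0.69 -4.15] [ 0.38  0.57 -0.6   1.84  0.62  0.78 -0.71]
150 ###....................#########################............
165 ####...................#++.....+################............
180 #####...................+++...+.+++++++##########++++++++...
```

```bash
python3 - <<'E'
from h import *
s=probe_bus.read_state();R=Ro.from_euler('xyz',s['tool_rot'])
print((R.inv()*Ro.from_euler('xyz',[np.pi,0,1.466])).as_rotvec())
E
```

```text
[ 0.15274932  0.07975285 -0.03800589]
```

Call:
nudge_tcp:
  plan: "0 0 0 0.5 0.35 0 4\n0 0 0 0.275 0 -0.25 4\n0 0 0 0 0 0 4\n0 -0.6 -0.8 0 0 0 4\n0 -0.6 -0.68 0 0 0 4\n0 -0.4 -0.4 0 0 0 4\n0 -0.2 -0.2 0 0 0 4\n0 -0.08 -0.08 0 0 0 4\n0 0 0 0 0 0 4"

```text
clock: 11.55
eef_pos: [495.2, -41.4, 315.6]
tool_rot: [-3.141, 0.011, 1.48]
force: [-0.2, -0.1, -3.4]
width: 5.3
gripper_force: 53.1
```

```bash
python3 ang.py
```

```text
[495.17 -41.41 315.62] [-3.14  0.01  1.48] [-0.22 -0.09 -3.39] [ 0.58  0.4  -0.79  1.8   0.33  1.08 -0.42]
150 ####++++++...+#################............############+....
165 ######+++#....#################+...........#+++#########....
180 ######+++++...+#################...........#+++#######+++...
```

The rows are not in the units I measure in: shifts go in shares of 50 mm and turns go in units of 0.2 rad. I convert before sending: -0.12 rad is -0.6.

Call:
nudge_tcp:
  plan: "0 0 0 -0.3 0 0 4\n0 0 0 -0.6 0 0 4\n0 0 0 -0.6 0 0 4\n0 0 0 -0.6 0 0 4\n0 0 0 -0.4 0 0 4\n0 0 0 0 0 0 4"

```text
clock: 12.2
eef_pos: [491.7, -41.7, 313.1]
tool_rot: [2.649, 0.012, 1.48]
force: [-0.8, 0.1, -3.6]
width: 5.2
gripper_force: 53.3
```

Call:
nudge_tcp:
  plan: "0 0.06 0.2 0 0 0 4\n0 0.1 0.38 0 0 0 4\n0 0.1 0.38 0 0 0 4\n0 0.1 0.38 0 0 0 4\n0 0.1 0.38 0 0 0 4\n0 0.1 0.38 0 0 0 4\n0 0.1 0.38 0 0 0 4\n0 0.06 0.2 0 0 0 4\n0 0 0 0 0 0 4"

```text
clock: 13.1
eef_pos: [592.3, -51.2, 212.9]
tool_rot: [2.646, 0.01, 1.479]
force: [-0.1, -0.8, -3.3]
width: 5.3
gripper_force: 53.3
```

```bash
python3 ang.py
```

```text
[592.29 -51.2  212.92] [2.65 0.01 1.48] [-0.06 -0.83 -3.31] [ 0.32  0.44 -0.42  2.17  1.31  0.25 -1.35]
150 .........................................#############+.....
165 ........................................###############.....
180 ........................................+##############++...
```

Call:
nudge_tcp:
  plan: "0 -0.09 0.16 0 0 0 4\n0 -0.09 0.16 0 0 0 4\n0 -0.05 0.08 0 0 0 4\n0 0 0 0 0 0 4"

```text
clock: 13.55
eef_pos: [589.9, -51.3, 191.6]
tool_rot: [2.644, 0.01, 1.48]
force: [1.1, 0.8, -3.9]
width: 5.5
gripper_force: 53.3
```

Call:
nudge_tcp:
  plan: "0 -0.2 0.02 0 0 0 4\n0 -0.2 0.02 0 0 0 4\n0 0 0 0 0 0 4"

```text
clock: 13.85
eef_pos: [578.4, -51.5, 186.2]
tool_rot: [2.631, 0.014, 1.478]
force: [-1.4, -2.6, 16.8]
width: 4.8
gripper_force: 55.2
```

Call:
nudge_tcp:
  plan: "0 -0.2 0.02 0 0 0 4\n0 -0.2 0.02 0 0 0 4\n0 0 0 0 0 0 4"

```text
clock: 14.15
eef_pos: [571.8, -51.1, 184.7]
tool_rot: [2.606, 0.02, 1.478]
force: [-9.5, -2.8, 65.2]
width: 5.1
gripper_force: 60.0
```

```bash
python3 ang.py
```

```text
[571.76 -51.06 184.69] [2.61 0.02 1.48] [-9.5  -2.75 65.17] [ 0.4   0.5  -0.55  2.28  1.93  0.35 -1.97]
150 ..........................................##########+##.....
165 .........................................+#############.....
180 .........................................+##############++..
```

Call:
nudge_tcp:
  plan: "0 -0.15 -0.14 0 0 0 4\n0 -0.15 -0.14 0 0 0 4\n0 -0.15 -0.14 0 0 0 4\n0 0 0 0 0 0 4"

```text
clock: 14.6
eef_pos: [527.1, -45.8, 178.7]
tool_rot: [2.641, 0.011, 1.48]
force: [-4.8, -0.1, 17.0]
width: 5.3
gripper_force: 54.7
```

```bash
python3 ang.py
```

```text
[527.06 -45.77 178.72] [2.64 0.01 1.48] [-4.79 -0.13 17.04] [ 0.43  0.48 -0.59  2.36  1.96  0.36 -2.03]
150 ................................................##########..
165 ...............................................###########..
180 ...............................................########++#..
```

Call:
nudge_tcp:
  plan: "0 0.12 -0.24 0 0 0 4\n0 0.28 0.16 0 0 0 4\n0 0.28 0.16 0 0 0 4\n0 0.28 0.16 0 0 0 4\n0 0.28 0.16 0 0 0 4\n0 0 0 0 0 0 4"

```text
clock: 15.25
eef_pos: [592.0, -51.3, 188.5]
tool_rot: [2.644, 0.009, 1.479]
force: [-0.3, 1.0, -3.8]
width: 5.0
gripper_force: 52.6
```

Call:
nudge_tcp:
  plan: "0 -0.1 0.18 0 0 0 4\n0 -0.3 -0.04 0 0 0 4\n0 -0.3 -0.04 0 0 0 4\n0 -0.34 0.01 0 0 0 4\n0 -0.34 0.02 0 0 0 4\n0 0 0 0 0 0 4"

```text
clock: 15.85
eef_pos: [527.5, -44.8, 151.0]
tool_rot: [2.648, 0.01, 1.485]
force: [-28.8, 1.3, 40.1]
width: 5.4
gripper_force: 65.3
```

```bash
python3 ang.py
```

```text
[527.49 -44.81 150.99] [2.65 0.01 1.48] [-28.75   1.33  40.12] [ 0.47  0.56 -0.66  2.38  2.06  0.45 -2.11]
150 .......................................................#####
165 .......................................................#####
180 ......................................................+#####
```

Call:
nudge_tcp:
  plan: "0 -0.19 0.01 0 0 0 4\n0 -0.19 0.01 0 0 0 4\n0 -0.19 0.01 0 0 0 4\n0 -0.19 0.01 0 0 0 4\n0 0 0 0 0 0 4"

```text
clock: 16.4
eef_pos: [499.7, -42.9, 130.2]
tool_rot: [2.645, 0.009, 1.482]
force: [-4.9, 1.2, 5.9]
width: 5.1
gripper_force: 60.7
```

Call:
nudge_tcp:
  plan: "0 0 0 0.5 0 0 4\n0 0 0 0.5 0 0 4\n0 0 0 0.5 0 0 4\n0 0 0 0.5 0 0 4\n0 0 0 0.45 0 0 4\n0 0 0 0 0 0 4"

```text
clock: 17.0
eef_pos: [496.1, -60.0, 124.7]
tool_rot: [2.93, 0.06, 1.466]
force: [0.4, -0.1, -2.0]
width: 5.2
gripper_force: 58.7
```

```bash
python3 ang.py
```

```text
[496.06 -60.02 124.7 ] [2.93 0.06 1.47] [ 0.44 -0.14 -1.98] [ 0.38  0.57 -0.52  2.22  1.07  0.41 -1.14]
150 ######......................................................
165 #######.....................................................
180 ########...............................................+++++
```

```bash
cat > to.py <<'E'
from h import *
import sys
np.set_printoptions(precision=3,suppress=True)
t=[float(v) for v in sys.argv[1:5]];s=probe_bus.read_state();R=Ro.from_euler('xyz',s['tool_rot'])
print('d',R.inv().apply(np.array(t[:3])-s['eef_pos']),'rot',(R.inv()*Ro.from_euler('xyz',[np.pi,0,t[3]])).as_rotvec())
E
python3 to.py 478 -55 104 1.466
```

```text
d [  4.99  -21.634  15.926] rot [0.212 0.061 0.007]
```

Call:
nudge_tcp:
  plan: "0 0 0 0.5 0.15 0 4\n0 0 0 0.5 0.15 0 4\n0 0 0 0 0 0 4\n0 0 0 0 0 0 4"

```text
clock: 17.45
eef_pos: [494.5, -63.1, 123.0]
tool_rot: [3.115, 0.013, 1.471]
force: [0.5, 0.1, -2.7]
width: 4.9
gripper_force: 57.8
```

```bash
python3 to.py 478 -55 104 1.466;python3 look.py x
```

```text
d [  6.71  -17.764  18.414] rot [0.027 0.013 0.005]
[494.53 -63.15 122.97] [3.11 0.01 1.47] [ 0.5   0.08 -2.74] [-0.16 -0.07 -0.05] 4.888677842975385 [ 0.54  0.67 -0.71  2.05  0.74  0.67 -0.77]
```

Converted, 12 mm is 0.24, -10 mm is -0.2, 0.027 rad is 0.135.

Call:
nudge_tcp:
  plan: "0 -0.22 0.24 0.135 0.065 0 4\n0 -0.2 0.28 0 0 0 4\n0 -0.16 0.28 0 0 0 4\n0 -0.16 0.3 0 0 0 4\n0 0 0 0 0 0 4"

```text
clock: 17.95
eef_pos: [454.1, -58.2, 66.9]
tool_rot: [-3.134, -0.0, 1.476]
force: [-1.4, 0.9, -1.5]
width: 5.1
gripper_force: 56.0
```

Call:
nudge_tcp:
  plan: "0 -0.1 0.32 0 0 0 4\n0 -0.1 0.32 0 0 0 4\n0 0 0 0 0 0 4"

```text
clock: 18.25
eef_pos: [446.1, -56.6, 35.8]
tool_rot: [-3.136, -0.002, 1.476]
force: [-1.6, 1.5, -0.8]
width: 5.0
gripper_force: 55.6
```

```bash
python3 look.py x
```

```text
[446.06 -56.56  35.77] [-3.14 -0.    1.48] [-1.61  1.49 -0.82] [0.32 0.29 0.17] 4.962030304271847 [ 0.41  0.77 -0.52  2.19  0.96  0.43 -0.99]
```

Call:
nudge_tcp:
  plan: "0 -0.06 0.24 0 0 0 4\n0 -0.04 0.24 0 0 0 4\n0 0 0.1 0 0 0 4\n0 0 0 0 0 0 4\n0 0 0 0 0 0 4"

```text
clock: 18.75
eef_pos: [443.3, -56.8, 8.1]
tool_rot: [-3.14, -0.002, 1.473]
force: [-1.0, 1.2, -1.8]
width: 5.1
gripper_force: 56.5
```

Call:
nudge_tcp:
  plan: "0 0 0.08 0 0 0 4\n0 0 0 0 0 0 12\n0 0 0 0 0 0 24\n0 0 0 0 0 0 34\n0 0 0 0 0 0 34\n0 0 -0.6 0 0 0 34\n0 0 -1 0 0 0 34\n0 0.6 -0.8 0 0 0 34\n0 0.8 -0.6 0 0 0 34\n0 0.8 0 0 0 0 34\n0 0 0 0 0 0 34"

```text
clock: 19.85
eef_pos: [558.7, -68.6, 154.7]
tool_rot: [3.136, -0.004, 1.47]
force: [0.1, 0.5, -0.1]
width: 33.9
gripper_force: 0.0
```

```bash
python3 ang.py
```

```text
[558.68 -68.61 154.7 ] [ 3.14 -0.    1.47] [ 0.12  0.52 -0.1 ] [ 0.56  0.71 -0.78  1.83  0.65  0.86 -0.64]
150 ##########...........................++#####################
165 ##########+...................+#++++++######################
180 ###########...................+##......########...##########
```

Converted, 0.14 rad is 0.7.

Call:
nudge_tcp:
  plan: "0 0 0 0 0 0.7 50\n0 0 0 0 0 0.7 50\n0 0 0 0 0 0.7 50\n0 0 0 0 0 0.7 50\n0 0 0 0 0 0.7 50\n0 0 0 0 0 0.7 50\n0 0 0 0 0 0.7 50\n0 0 0 0 0 0.7 50\n0 0 0 0 0 0.7 50\n0 0 0 0 0 0.7 50\n0 0 0 0 0 0.7 50\n0 0 0 0 0 0.2 50"

```text
clock: 21.1
eef_pos: [550.8, -67.6, 152.7]
tool_rot: [-3.14, 0.005, -0.11]
force: [-0.0, 0.3, 0.6]
width: 50.0
gripper_force: 0.0
```

```bash
python3 ang.py
```

```text
[550.83 -67.59 152.67] [-3.14  0.01 -0.11] [-0.05  0.33  0.59] [ 0.3   0.62 -0.34  1.85  0.29  0.73 -1.89]
150 +#######...................................##########......#
165 ##.########................................##########......#
180 #####.########.............................+#########......#
```

View pics/a_last.png

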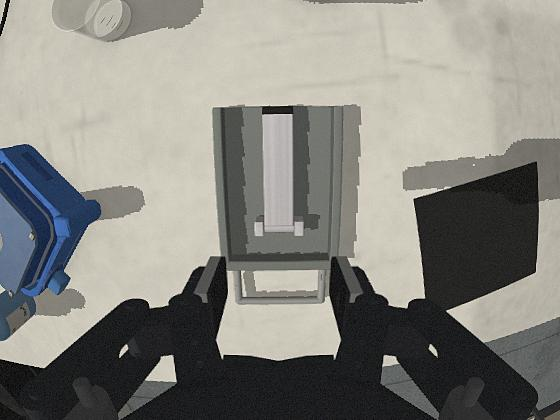

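The chart is now face down. The leg runs along column 279 in its recess, with the black foot at (278,110), the hinge end at row 228, and the handle at rows 270–305 nearest the robot.

```bash
python3 - <<'E'
from h import *
np.set_printoptions(precision=1,suppress=True)
s=dict(eef_pos=[550.83,-67.59,152.67],tool_rot=[-3.14,.005,-.11])
print('leg20',onz('wrist',[[264,116],[293,116],[278,107],[279,228]],20.5,s))
w=onz('wrist',[[214,108],[343,106],[224,269],[333,269]],22,s);print('corners',w)
b=onz('wrist',[[239,302],[324,301]],11,s);print('bar',b,b.mean(0))
for d in (w[0]-w[2],w[1]-w[3]):print(np.arctan2(d[1],d[0]))
E
```

```text
leg20 [[625.9 -64.1  20.5]
 [623.2 -88.1  20.5]
 [632.1 -76.5  20.5]
 [526.4 -65.7  20.5]]
corners [[ 638.3  -23.3   22. ]
 [ 628.1 -130.8   22. ]
 [ 491.4   -9.3   22. ]
 [ 480.  -112.1   22. ]]
bar [[ 446.4  -15.3   11. ]
 [ 437.7 -102.7   11. ]] [442. -59.  11.]
-0.09475586293233146
-0.12568869191317913
```

Call:
nudge_tcp:
  plan: "0.44 0.02 0.6 0 0 0 50\n0.44 0.02 0.62 0 0 0 50\n0.44 0 0.62 0 0 0 50\n0 0 0 0 -0.75 0 50\n0 0 0 0 0 0 50\n0 0 0 0 0 0 50"

```text
clock: 21.75
eef_pos: [617.5, -76.7, 59.8]
tool_rot: [-3.14, 0.138, -0.107]
force: [-0.5, -0.9, -0.5]
width: 50.3
gripper_force: 0.0
```

```bash
python3 - <<'E'
from h import *
np.set_printoptions(precision=1,suppress=True)
s0=dict(eef_pos=[550.83,-67.59,152.67],tool_rot=[-3.14,.005,-.11])
s=probe_bus.read_state();im=get_image('wrist');cv2.imwrite('pics/g1.png',im);print(s['eef_pos'],s['tool_rot'],s['qpos'])
# bright leg bar near-white inside dark recess: columns profile
g=cv2.medianBlur(im,5).max(2)
for y in range(60,300,15):print(y,''.join('#' if v<60 else '+' if v<125 else '-' if v<165 else '.' for v in g[y,140:420:5]))
E
```

```text
[617.5 -76.7  59.8] [-3.1  0.1 -0.1] [ 0.3  0.9 -0.3  1.6  0.3  0.9 -1.9]
60 -++.....................................................
75 ........................................................
90 ........................................................
105 ........................................................
120 ........................................................
135 ........................................................
150 ........................................................
165 ...................................................-----
180 ............................................-----++-----
195 ..............----..............--...-+-----------+----+
210 .........++##++++++++++#########++++++++++#+++------..--
225 .........+++#++++++++++........+++++++++++#+++---.......
240 ..........++#++++++++++........++++++++++++++---+.......
255 ..........++##+++++++++........++++++++++++++--+-.......
270 ...........##+++##+++++........++++++++##++##--+........
285 .........-##++####++++++.......+++++++####++###-........
```

```bash
python3 - <<'E'
from h import *
np.set_printoptions(precision=1,suppress=True)
s0=dict(eef_pos=[550.83,-67.59,152.67],tool_rot=[-3.14,.005,-.11]);s=probe_bus.read_state()
g=cv2.imread('pics/g1.png').max(2);
for y in(210,235):
    r=g[y,200:350];print(y,[(i+200,int(v)) for i,v in enumerate(r) if i%1==0 and i>0 and abs(int(r[i])-int(r[i-1]))>25])
c=g[180:225,276];print([(i+180,int(v)) for i,v in enumerate(c)][::3])
print(tri([ray('wrist',[278,107],s0),ray('wrist',[276,203],s)]))
p=onz('wrist',[[255,235],[294,235]],20.5,s);print(p,p.mean(0));print(s['eef_pos'],s['tool_rot'])
E
python3 to.py 616 -77 9 -0.103
```

```text
210 [(226, 121), (253, 22), (296, 57)]
235 [(227, 116), (253, 154), (254, 186), (295, 109), (296, 79), (314, 101)]
[(180, 192), (183, 195), (186, 195), (189, 192), (192, 197), (195, 192), (198, 52), (201, 75), (204, 68), (207, 62), (210, 24), (213, 34), (216, 35), (219, 39), (222, 182)]
[632.3 -76.8   9.6]
[[617.4 -62.8  20.5]
 [614.9 -86.1  20.5]] [616.2 -74.4  20.5]
[617.  -76.7  60.5] [-3.1  0.1 -0.1]
d [ 6.121  0.485 51.135] rot [-0.001  0.138 -0.003]
```

Call:
nudge_tcp:
  plan: "0.04 -0.02 0.34 0 0 0 50\n0.04 0 0.34 0 0 0 50\n0.04 0 0.24 0 0 0 50\n0 0 0.06 0 0 0 50\n0 0 0 0 0 0 50"

```text
clock: 22.3
eef_pos: [616.7, -75.8, 10.3]
tool_rot: [-3.141, 0.14, -0.107]
force: [-0.2, 0.4, 0.6]
width: 49.8
gripper_force: 0.0
```

Call:
nudge_tcp:
  plan: "0 0 0 0 0 0 40\n0 0 0 0 0 0 32\n0 0 0 0 0 0 25\n0 0 0 0 0 0 22\n0 0 0 0 0 0 22"

```text
clock: 22.8
eef_pos: [618.3, -75.5, 12.2]
tool_rot: [-3.14, 0.136, -0.107]
force: [0.9, 0.3, 5.4]
width: 24.1
gripper_force: 59.5
```

```bash
python3 look.py x
```

```text
[618.28 -75.54  12.15] [-3.14  0.14 -0.11] [0.9  0.33 5.45] [ 0.18 -0.07 -0.08] 24.097265530206982 [ 0.25  0.95 -0.3   1.59  0.33  0.8  -1.88]
```

Call:
nudge_tcp:
  plan: "-0.02 0 -0.152 0 0.4 0 22\n-0.02 0 -0.152 0 0.4 0 22\n-0.02 0 -0.152 0 0.4 0 22\n-0.02 0 -0.152 0 0.4 0 22\n0 0 0 0 0 0 22"

```text
clock: 23.3
eef_pos: [611.9, -75.3, 42.3]
tool_rot: [3.141, -0.181, -0.106]
force: [-0.6, 1.1, 0.1]
width: 24.0
gripper_force: 59.1
```

Call:
nudge_tcp:
  plan: "-0.02 0 -0.152 0 0.4 0 22\n-0.02 0 -0.152 0 0.4 0 22\n0 0 0 0 0 0 22"

```text
clock: 23.6
eef_pos: [610.6, -82.0, 45.6]
tool_rot: [3.123, -0.236, -0.108]
force: [0.6, 2.0, 3.0]
width: 24.1
gripper_force: 59.7
```

```bash
python3 look.py x
```

```text
[610.61 -81.95  45.58] [ 3.12 -0.24 -0.11] [0.56 1.97 3.01] [ 1.02  0.11 -0.2 ] 24.081495120207247 [ 0.23  0.78 -0.25  1.98  0.89  0.25 -2.46]
```

Converted, -0.1 rad is -0.5.

Call:
nudge_tcp:
  plan: "0 0 0 0 0 0 35\n0 0 0 0 0 0 50\n0 0 0 0 -0.5 0 50\n0 0 0 0 -0.5 0 50\n0 0 0 0 -0.5 0 50\n0 0 0 0 -0.5 0 50\n0 0 0 0 0 0 50\n0 0 0 0 0 0 50"

```text
clock: 24.4
eef_pos: [608.8, -82.9, 44.2]
tool_rot: [3.121, 0.163, -0.117]
force: [-0.3, -0.0, 0.1]
width: 49.9
gripper_force: 0.0
```

```bash
python3 to.py 612 -75.5 46 -0.103; python3 look.py x
```

```text
d [ 1.969 -7.666 -2.344] rot [ 0.019  0.163 -0.013]
[608.82 -82.89  44.16] [ 3.12  0.16 -0.12] [-0.28 -0.01  0.1 ] [-0.03 -0.18  0.05] 49.94223639955921 [ 0.4   0.96 -0.58  1.57  0.58  0.97 -2.09]
```

Converted, -7.7 mm is -0.154, 1 mm is 0.02, 0.019 rad is 0.095.

Call:
nudge_tcp:
  plan: "0.02 -0.154 0 0.095 0 -0.065 50\n0 0 0 0 0 0 50\n0 0 0 0 0 0 38\n0 0 0 0 0 0 28\n0 0 0 0 0 0 22\n0 0 0 0 0 0 22"

```text
clock: 25.0
eef_pos: [611.5, -76.4, 45.1]
tool_rot: [3.14, 0.161, -0.104]
force: [-0.1, -2.9, 1.3]
width: 23.9
gripper_force: 58.8
```

Call:
nudge_tcp:
  plan: "-0.066 0 -0.12 0 0.375 0 22\n-0.066 0 -0.12 0 0.375 0 22\n-0.066 0 -0.12 0 0.375 0 22\n0 0 0 0 0 0 22"

```text
clock: 25.4
eef_pos: [601.6, -74.3, 64.9]
tool_rot: [3.141, -0.064, -0.103]
force: [-1.5, -0.1, 0.6]
width: 23.9
gripper_force: 59.3
```

Call:
nudge_tcp:
  plan: "-0.066 0 -0.12 0 0.375 0 22\n0 0 0 0 0 0 22\n0 0 0 0 0 0 22"

```text
clock: 25.7
eef_pos: [599.6, -73.9, 69.3]
tool_rot: [-3.142, -0.136, -0.104]
force: [-0.3, -1.0, 2.4]
width: 24.2
gripper_force: 59.6
```

```bash
python3 look.py x
```

```text
[599.63 -73.94  69.25] [-3.14 -0.14 -0.1 ] [-0.32 -0.95  2.37] [ 0.04  0.48 -0.07] 24.159268497395335 [ 0.38  0.78 -0.49  1.9   0.77  0.5  -2.31]
```

Converted, -4 mm is -0.08, -2.2 mm is -0.044, 0.05 rad is 0.25.

Call:
nudge_tcp:
  plan: "-0.044 0 -0.08 0 0.25 0 22\n0 0 0 0 0 0 22\n0 0 0 0 0 0 22"

```text
clock: 26.0
eef_pos: [597.5, -73.6, 72.7]
tool_rot: [-3.141, -0.187, -0.104]
force: [1.9, 0.3, 0.6]
width: 23.8
gripper_force: 59.6
```

```bash
python3 look.py x
```

```text
[597.52 -73.62  72.72] [-3.14 -0.19 -0.1 ] [1.86 0.26 0.57] [0.09 0.22 0.02] 23.838030481555894 [ 0.35  0.75 -0.43  1.96  0.83  0.41 -2.37]
```

Converted, -4 mm is -0.08, -2.2 mm is -0.044, 0.05 rad is 0.25.

Call:
nudge_tcp:
  plan: "-0.044 0 -0.08 0 0.25 0 22\n0 0 0 0 0 0 22\n0 0 0 0 0 0 22"

```text
clock: 26.3
eef_pos: [595.0, -73.3, 76.6]
tool_rot: [-3.141, -0.239, -0.104]
force: [1.6, -0.7, 2.3]
width: 24.3
gripper_force: 59.8
```

```bash
python3 look.py x
```

```text
[595.03 -73.34  76.64] [-3.14 -0.24 -0.1 ] [ 1.65 -0.66  2.34] [0.09 0.1  0.01] 24.312237659737075 [ 0.3   0.72 -0.35  2.01  0.9   0.31 -2.46]
```

Call:
nudge_tcp:
  plan: "-0.044 0 -0.08 0 0.25 0 22\n0 0 0 0 0 0 22\n0 0 0 0 0 0 22"

```text
clock: 26.6
eef_pos: [592.9, -73.7, 80.1]
tool_rot: [3.141, -0.287, -0.104]
force: [4.5, -1.2, 5.1]
width: 23.8
gripper_force: 59.6
```

```bash
python3 ang.py|head -1
```

```text
[592.92 -73.73  80.09] [ 3.14 -0.29 -0.1 ] [ 4.51 -1.18  5.1 ] [ 0.29  0.7  -0.32  2.06  1.11  0.24 -2.68]
```

```bash
python3 - <<'E'
from h import *
cv2.imwrite('pics/z.png',np.hstack([cv2.resize(get_image('scene')[150:290,200:360],None,fx=2.4,fy=2.4),cv2.resize(cv2.imread('pics/a_last.png'),(448,336))]))
E
```

```text
(no output)
```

View pics/z.png

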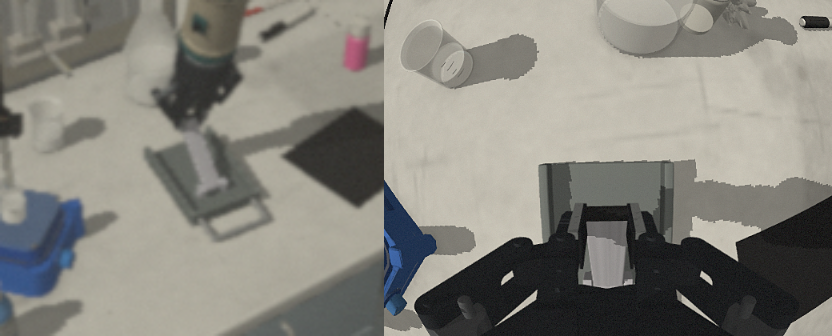

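```bash
python3 - <<'E'
from h import *
np.set_printoptions(precision=1,suppress=True)
s=probe_bus.read_state()
for z in(22,35,45):
    w=onz('wrist',[[196,204],[361,202]],z,s);print(z,w,w.mean(0),np.linalg.norm(w[0]-w[1]))
E
python3 look.py x
```

```text
22 [[ 633.6  -22.2   22. ]
 [ 623.1 -133.7   22. ]] [628.3 -78.   22. ] 112.00815383154173
35 [[ 633.   -25.5   35. ]
 [ 623.1 -130.3   35. ]] [628.  -77.9  35. ] 105.26513693662051
45 [[ 632.5  -28.    45. ]
 [ 623.1 -127.7   45. ]] [627.8 -77.8  45. ] 100.0782008636042
[592.98 -73.74  80.08] [ 3.14 -0.29 -0.1 ] [ 4.55 -1.34  3.7 ] [-0.2  -0.43  0.01] 24.26293551657783 [ 0.29  0.7  -0.32  2.06  1.11  0.24 -2.68]
```

Converted, -45 mm is -0.9, -30 mm is -0.6, -0.1 rad is -0.5.

Call:
nudge_tcp:
  plan: "0 0 0 0 0 0 36\n0 0 0 0 0 0 50\n0 0 0 0 0 0 50\n0 0 -0.6 0 0 0 50\n0 0 -0.9 0 0 0 50\n0 0 -0.6 0 -0.5 0 50\n0 0 0 0 -0.5 0 50\n0 0 0 0 -0.435 0 50\n0 0 0 0 0 0 40"

```text
clock: 27.6
eef_pos: [564.1, -71.3, 178.8]
tool_rot: [-3.141, -0.003, -0.108]
force: [0.3, 0.2, -0.6]
width: 39.9
gripper_force: 0.0
```

```bash
python3 to.py 470 -62 190 1.466; python3 look.py x
```

```text
d [-94.546   0.837 -11.476] rot [ 0.002 -0.003 -1.574]
[564.12 -71.32 178.8 ] [-3.14 -0.   -0.11] [ 0.3   0.21 -0.58] [0.02 0.02 0.02] 39.94028902335542 [ 0.56  0.68 -0.77  1.79  0.59  0.91 -2.16]
```

Converted, -32 mm is -0.64, -31 mm is -0.62, -0.14 rad is -0.7.

Call:
nudge_tcp:
  plan: "-0.64 0 -0.08 0 0 -0.7 40\n-0.62 0.1 -0.08 0 0 -0.7 40\n0 0 0 0 0 -0.7 40\n0 0 0 0 0 -0.7 40\n0 0 0 0 0 -0.7 40\n0 0 0 0 0 -0.7 40\n0 0 0 0 0 -0.7 40\n0 0 0 0 0 -0.7 40\n0 0 0 0 0 -0.7 40\n0 0 0 0 0 -0.7 40\n0 0 0 0 0 -0.7 40\n0 0 0 0 0 -0.17 40"

```text
clock: 28.8
eef_pos: [498.1, -73.3, 186.0]
tool_rot: [3.14, 0.002, 1.474]
force: [0.2, 0.8, -0.2]
width: 40.1
gripper_force: 0.0
```

Call:
nudge_tcp:
  plan: "0 0 0 0 0 0 40"

```text
clock: 28.9
eef_pos: [498.3, -73.3, 186.2]
tool_rot: [3.14, 0.002, 1.47]
force: [-1.3, -0.3, -0.0]
width: 40.0
gripper_force: 0.0
```

```bash
python3 - <<'E'
from h import *
np.set_printoptions(precision=2,suppress=True)
s=probe_bus.read_state();im=get_image('wrist');cv2.imwrite('pics/b1.png',im);print(s['eef_pos'],s['tool_rot'],s['qpos'])
g=cv2.medianBlur(im,5).max(2)
for y in range(90,240,8):print(y,''.join('#' if v<60 else '+' if v<125 else '-' if v<165 else '.' for v in g[y,120:460:5]))
E
```

```text
[498.26 -73.31 186.23] [3.14 0.   1.47] [ 0.81  0.76 -1.18  1.95  0.84  1.03 -0.86]
90 ....................................................................
98 ....................................................................
106 ....................................................................
114 ....................................................................
122 ....................................................................
130 ............................--++++++++++++++++++++++++++--..........
138 ...........................-+++++++++++++++++++++++++++++-..........
146 ...................-+-------+++++++++++++++++++++++++++++...........
154 ...................-+-------+++++++++++++++++++++++++++++...........
162 ...................-+.......+++++++-..+++++++++++++++++++...........
170 ...................-+.......++++++++.-++++++++++++++++++-...........
178 ...................-+.......++++++++-.--------.-----++++............
186 ...................--.......++++++++---------......------#..........
194 ...................---......++++++++---------------------#..........
202 ....................--......+++++++...++++++------------+#..........
210 ....................--......++++++++++++++++++++++++++--##..........
218 ....................--......++++++++++++++++++++++++++++............
226 +...................-++-----++++++++++++++++++++++++++++............
234 +......................--...+-++++++++++++++++++++++++++............
```

```bash
python3 - <<'E'
from h import *
np.set_printoptions(precision=1,suppress=True)
s=probe_bus.read_state();im=cv2.imread('pics/b1.png').max(2).astype(float)
pts=[]
for y in range(155,224,4):
    r=cv2.GaussianBlur(im,(3,9),0)[y,205:240];w=np.clip(175-r,0,None);pts.append([205+(w*np.arange(35)).sum()/w.sum(),y])
print(np.array(pts)[:,0])
r=cv2.GaussianBlur(im,(5,3),0)[140:240,240];print([(140+i,int(r[i])) for i in range(0,100,3)])
p=onz('wrist',pts,11,s);f=np.polyfit(p[:,1],p[:,0],1);print(f)
e=onz('wrist',[[240,150],[240,228]],11,s);print(e,e.mean(0))
E
```

```text
[223.5 218.3 218.2 218.7 219.  219.4 219.6 219.4 219.8 220.  220.5 220.9
 220.9 221.  221.4 221.7 222.1 226.6]
[(140, 169), (143, 108), (146, 125), (149, 131), (152, 131), (155, 154), (158, 207), (161, 206), (164, 205), (167, 204), (170, 203), (173, 205), (176, 202), (179, 201), (182, 201), (185, 202), (188, 202), (191, 202), (194, 202), (197, 200), (200, 199), (203, 198), (206, 199), (209, 202), (212, 202), (215, 201), (218, 187), (221, 177), (224, 141), (227, 122), (230, 130), (233, 129), (236, 203), (239, 199)]
[  0.1 447.8]
[[ 466.8  -29.7   11. ]
 [ 456.2 -110.2   11. ]] [461.5 -70.   11. ]
```

```bash
python3 to.py 440.5 -66 40 1.466
```

```text
d [  1.779 -58.756 146.299] rot [0.002 0.002 0.003]
```

Call:
nudge_tcp:
  plan: "0 -0.38 0.72 0 0 0 38\n0 -0.38 0.72 0 0 0 38\n0 -0.38 0.72 0 0 0 38\n0 0 0.76 0 0 0 38\n0 0 0 0 0 0 38\n0 0 0 0 0 0 38"

```text
clock: 29.55
eef_pos: [443.4, -67.4, 41.4]
tool_rot: [3.139, 0.001, 1.47]
force: [-0.4, -0.6, 0.5]
width: 38.2
gripper_force: 0.0
```

```bash
python3 to.py 440.5 -66 4 1.466; python3 look.py x
```

```text
d [ 1.142 -3.097 37.387] rot [0.002 0.001 0.004]
[443.39 -67.41  41.39] [3.14 0.   1.47] [-0.37 -0.57  0.53] [0.01 0.01 0.01] 38.23734014626157 [ 0.69  0.9  -0.94  2.2   1.22  0.74 -1.23]
```

Converted, 15 mm is 0.3, 7 mm is 0.14.

Call:
nudge_tcp:
  plan: "0.02 -0.06 0.3 0 0 0 38\n0 0 0.3 0 0 0 38\n0 0 0.14 0 0 0 38\n0 0 0 0 0 0 38\n0 0 0 0 0 0 25\n0 0 0 0 0 0 12\n0 0 0 0 0 0 4\n0 0 0 0 0 0 4\n0 0 0 0 0 0 4"

```text
clock: 30.45
eef_pos: [440.4, -66.9, 4.6]
tool_rot: [3.139, 0.002, 1.469]
force: [-2.5, 0.1, 7.2]
width: 5.3
gripper_force: 57.3
```

```bash
python3 look.py x
```

```text
[440.38 -66.85   4.64] [3.14 0.   1.47] [-2.52  0.15  7.19] [-0.11  0.48  0.11] 5.341563990423048 [ 0.65  0.96 -0.88  2.21  1.35  0.7  -1.34]
```

Converted, -15 mm is -0.3, 10 mm is 0.2.

Call:
nudge_tcp:
  plan: "0 0.04 -0.3 0 0 0 4\n0 0.08 -0.44 0 0 0 4\n0 0.14 -0.48 0 0 0 4\n0 0.2 -0.48 0 0 0 4\n0 0.24 -0.44 0 0 0 4\n0 0.16 -0.24 0 0 0 4\n0 0.04 -0.08 0 0 0 4\n0 0 0 0 0 0 4\n0 0 0 0 0 0 4"

```text
clock: 31.35
eef_pos: [483.7, -71.5, 126.1]
tool_rot: [3.141, 0.002, 1.469]
force: [-0.3, 0.3, -4.3]
width: 5.2
gripper_force: 54.7
```

```bash
python3 look.py x
```

```text
[483.71 -71.53 126.15] [3.14 0.   1.47] [-0.32  0.27 -4.31] [-0.01  0.34  0.01] 5.194552620551853 [ 0.76  0.81 -1.08  2.04  0.94  0.9  -0.96]
```

Call:
nudge_tcp:
  plan: "0 0.6 -0.8 0 0 0 4\n0 0.6 -0.68 0 0 0 4\n0 0.4 -0.4 0 0 0 4\n0 0.2 -0.2 0 0 0 4\n0 0.08 -0.08 0 0 0 4\n0 0 0 0 0 0 4\n0 0 0 0 0 0 4"

```text
clock: 32.05
eef_pos: [576.7, -80.6, 233.8]
tool_rot: [-3.141, 0.002, 1.47]
force: [-1.0, -0.2, -3.7]
width: 5.3
gripper_force: 50.8
```

```bash
python3 ang.py;python3 look.py x
```

```text
[576.74 -80.64 233.85] [-3.14  0.    1.47] [-1.04 -0.21 -3.73] [ 0.74  0.78 -1.15  1.69  0.76  1.19 -0.71]
150 ################........................................####
165 +###############.......................................+####
180 +################.....................................#++###
[576.79 -80.72 233.95] [-3.14  0.    1.47] [ 1.01 -0.61 -4.23] [-0.01  0.11 -0.01] 4.586737365563645 [ 0.74  0.78 -1.15  1.69  0.76  1.19 -0.71]
```

```bash
python3 - <<'E'
from h import *
np.set_printoptions(precision=3,suppress=True)
s=dict(eef_pos=[550.83,-67.59,152.67],tool_rot=[-3.14,.005,-.11])
a=onz('wrist',[[415,199],[537,162],[536,272],[427,309]],3,s);print(a,a.mean(0))
b=cv2.imread('pics/t0.png').max(2)
m=np.zeros_like(b);m[212:290,310:395]=(b<85)[212:290,310:395]*255
m=cv2.morphologyEx(m,cv2.MORPH_OPEN,np.ones((5,5)));c=max(cv2.findContours(m,0,2)[0],key=cv2.contourArea)
q=cv2.approxPolyDP(c,6,True)[:,0];print(q)
p=onz('top',q,3);print(p,p.mean(0))
r=cv2.minAreaRect(onz('top',c[:,0],3)[:,:2].astype(np.float32));print(r)
E
python3 to.py 455 -302 260 1.726
```

```text
[[ 533.155 -202.521    3.   ]
 [ 561.546 -369.071    3.   ]
 [ 414.636 -395.965    3.   ]
 [ 397.999 -226.049    3.   ]] [ 476.834 -298.402    3.   ]
[[373 220]
 [317 230]
 [327 280]
 [385 270]]
[[ 556.644 -366.359    3.   ]
 [ 530.704 -207.365    3.   ]
 [ 392.592 -228.832    3.   ]
 [ 416.853 -388.624    3.   ]] [ 474.198 -297.795    3.   ]
((474.601806640625, -298.4875183105469), (146.3971405029297, 166.48789978027344), 10.091123580932617)
d [-232.509  -98.826  -25.448] rot [-0.001  0.002 -0.256]
```

Converted, -24 mm is -0.48, -8 mm is -0.16, -0.07 rad is -0.35.

Call:
nudge_tcp:
  plan: "-0.24 -0.06 -0.08 0 0 0 4\n-0.48 -0.12 -0.08 0 0 0 4\n-0.6 -0.14 -0.08 0 0 0 4\n-0.64 -0.16 -0.08 0 0 -0.25 4\n-0.64 -0.16 0 0 0 -0.35 4\n-0.64 -0.16 0 0 0 -0.35 4\n-0.6 -0.14 0 0 0 -0.25 4\n-0.48 -0.1 0 0 0 -0.135 4\n-0.24 -0.06 0 0 0 0 4\n0 0 0 0 0 0 4"

```text
clock: 33.1
eef_pos: [519.2, -309.1, 251.0]
tool_rot: [3.141, 0.003, 1.731]
force: [-0.2, 0.2, -3.1]
width: 5.1
gripper_force: 50.8
```

Call:
nudge_tcp:
  plan: "0 0 0 0.25 0 0 4\n0 0 0 0.5 0 0 4\n0 0 0 0.5 0 0 4\n0 0 0 0.5 0 0 4\n0 0 0 0.5 0 0 4\n0 0 0 0.25 0 0 4\n0 0 0 0 0 0 4\n0 0 0 0 0 0 4"

```text
clock: 33.9
eef_pos: [521.3, -304.9, 251.5]
tool_rot: [-2.646, 0.001, 1.738]
force: [0.1, -0.9, -3.5]
width: 5.0
gripper_force: 50.9
```

```bash
python3 look.py x; python3 to.py 497 -302 240 1.736
python3 ang.py | tail -3
```

```text
[ 521.3  -304.87  251.51] [-2.65  0.    1.74] [ 0.06 -0.85 -3.52] [ 0.14 -0.93 -0.04] 5.000418193832211 [ 0.77  0.95 -0.98  1.23  0.77  1.83  0.  ]
d [  6.895 -15.196  21.284] rot [-0.495  0.002  0.002]
150 ...+++++..#######+##++++#+++++++#+#++++++++++++..........+++
165 ++.++++++++++.....+#++++#++#++#+###++++##+##+##..........++#
180 ##.+++++++++++....++++++#++++#+++##++++++######..........++#
```

The rows are not in the units I measure in: shifts go in shares of 50 mm and turns go in units of 0.2 rad. I convert before sending: 10 mm is 0.2, 6 mm is 0.12, 0.05 rad is 0.25.

Call:
nudge_tcp:
  plan: "0 0 0 0.25 0 0 4\n0 0 0 0.25 0 0 4\n0.02 0.02 0.12 0 0 0 4\n0.02 0.02 0.2 0 0 0 4\n0.02 0.02 0.24 0 0 0 4\n0.04 0.02 0.24 0 0 0 4\n0.02 0.02 0.24 0 0 0 4\n0.02 0.01 0.16 0 0 0 4\n0 0 0 0 0 0 4\n0 0 0 0 0 0 4"

```text
clock: 34.95
eef_pos: [490.5, -304.8, 199.1]
tool_rot: [-2.544, 0.002, 1.735]
force: [0.8, 0.1, -4.0]
width: 5.2
gripper_force: 50.8
```

```bash
python3 look.py x
python3 ang.py | tail -3; python3 - <<'E'
from h import *
cv2.imwrite('pics/f1.png',np.hstack([cv2.resize(get_image('scene')[110:260,270:420],(400,400)),cv2.resize(cv2.imread('pics/a_last.png'),(400,300))[:,:] if 0 else cv2.copyMakeBorder(cv2.resize(cv2.imread('pics/a_last.png'),(400,300)),0,100,0,0,0)]))
E
```

```text
[ 490.45 -304.77  199.08] [-2.54  0.    1.74] [ 0.81  0.08 -4.05] [ 0.16 -1.13 -0.02] 5.150092831301033 [ 0.76  1.01 -0.92  1.3   0.78  1.81 -0.04]
150 ++++....++++++.######..#+++++++++++++++#+++#+++#+++......+++
165 +++++##.+++++++++++....#+++++##+#+++#++#++++++####+......++#
180 ++++###.+++++++++++....++#+++++#++#++++#+++#++####.......+++
```

Converted, 3.3 mm is 0.066, 2.2 mm is 0.044.

Call:
nudge_tcp:
  plan: "0 0.044 0.066 0 0 0 4\n0 0 0 0 0 0 4"

```text
clock: 35.25
eef_pos: [490.6, -304.5, 194.6]
tool_rot: [-2.544, 0.002, 1.736]
force: [0.3, -0.3, -4.3]
width: 5.1
gripper_force: 50.8
```

Call:
nudge_tcp:
  plan: "0 0.044 0.066 0 0 0 4\n0 0 0 0 0 0 4"

```text
clock: 35.45
eef_pos: [490.3, -304.5, 190.3]
tool_rot: [-2.543, 0.002, 1.736]
force: [-0.6, -0.1, -4.0]
width: 4.9
gripper_force: 50.8
```

Call:
nudge_tcp:
  plan: "0 0.034 0.05 0 0 0 4\n0 0 0 0 0 0 4"

```text
clock: 35.65
eef_pos: [490.4, -304.9, 188.0]
tool_rot: [-2.544, 0.003, 1.736]
force: [-0.3, -0.7, -1.8]
width: 4.9
gripper_force: 51.0
```

Converted, 4.1 mm is 0.082, -2.8 mm is -0.056.

Call:
nudge_tcp:
  plan: "0 0.016 0.024 0 0 0 4\n0 0.082 -0.056 0 0 0 4\n0 0 0 0 0 0 4"

```text
clock: 35.95
eef_pos: [495.9, -303.6, 186.6]
tool_rot: [-2.544, 0.002, 1.736]
force: [1.5, 0.5, -0.6]
width: 5.3
gripper_force: 51.3
```

Call:
nudge_tcp:
  plan: "0 0.082 -0.056 0 0 0 4\n0 0.082 -0.056 0 0 0 4\n0 0 0 0 0 0 4"

```text
clock: 36.25
eef_pos: [505.8, -301.5, 186.0]
tool_rot: [-2.544, 0.002, 1.736]
force: [-0.5, -0.9, -2.6]
width: 4.9
gripper_force: 51.0
```

```bash
python3 ang.py
```

```text
[ 505.78 -301.51  186.04] [-2.54  0.    1.74] [-0.53 -0.91 -2.64] [ 0.73  1.04 -0.91  1.27  0.79  1.81 -0.04]
150 +++....+++++++.######.++#++++++#+++++###+++++++#.........+++
165 +++++#.+++++++++++....+##++#+#+##++#+###++++###+........+++#
180 +++####.++++++++++....+#+#++++#++##+++#+++##++#..........++#
```

```bash
python3 - <<'E'
import cv2
g=cv2.medianBlur(cv2.imread('pics/a_last.png'),5).max(2)
for y in range(60,260,8):print(y,''.join(' .:-=+*#%@'[9-min(9,int(v)//24)] for v in g[y,100:400:3]))
E
```

```text
60 .....*=====+++++========================+====++++=                                                  
68 ....-+=========++==========================+===++                                                   
76 ....=*==========================+===========+====                                                   
84 ....=+===========================+=============+:                                                   
92 ....=*=====================================++===                                                    
100 ....=========================================++=                 %%%%%%%%%%%%%%%%%%%%%%%%%%%%%%%%%%%
108 +++=*===========================================                 %#%%#%%%%%#%%%%%##%####%%#%%%%%%%%%
116 +++=*==========================================                  %#%%#%#%##########%%%%%%%%%%%%%%%%%
124 +++============================================                  %%%%%%%%%%%%##%##%##%%%%%%%%%%%%%%%
132 +++=+==========================+===============                  #%####=======++*%%%%%%%##%%##%%#%%#
140 +++-+=========================================.    
[... 819 characters left out ...]
==============             ::::-=---+++++=+=======:::::::::::::::::::%
212 ++++=+======================================             ::::-=---=++++=+=======::::::::::::::#%%%%%
220 +=++=+===================+==================             ::::-=----+++++*=======::::::##%%%%%%%%%%#%
228 ++++==========================+=============             ::::-=-----+++++=====*#%%%%%#%%%%%%%%%%%%%%
236 ++++==========================+============              ::::-=----+++++*==+***#%%%%%#%%%%%%%%%%%###
244 ++=..=+======================++============              ::::-=----+++++=--****%%%%%%%%%%%%%%%%%%%%%
252 .....-**===================================              ::::-=----++++*******%%%%%%%%%%%%%%%#%%#%##
```

Converted, -8.3 mm is -0.166, 5.6 mm is 0.112.

Call:
nudge_tcp:
  plan: "0 -0.068 -0.1 0 0 0 4\n0 -0.166 0.112 0 0 0 4\n0 -0.166 0.112 0 0 0 4\n0 -0.166 0.112 0 0 0 4\n0 0.034 0.05 0 0 0 4\n0 0.034 0.05 0 0 0 4\n0 0 0 0 0 0 4"

```text
clock: 37.0
eef_pos: [475.8, -307.5, 187.1]
tool_rot: [-2.544, 0.004, 1.736]
force: [0.5, -0.6, 1.6]
width: 5.6
gripper_force: 51.4
```

Call:
nudge_tcp:
  plan: "0 0.096 -0.032 0 0 0 4\n0 0.096 -0.032 0 0 0 4\n0 0 0 0 0 0 4"

```text
clock: 37.3
eef_pos: [485.4, -304.9, 184.1]
tool_rot: [-2.543, 0.002, 1.736]
force: [-1.7, 0.5, 3.5]
width: 5.0
gripper_force: 51.5
```

Call:
nudge_tcp:
  plan: "0 0.096 -0.028 0 0 0 4\n0 0 0 0 0 0 4"

```text
clock: 37.5
eef_pos: [489.4, -304.6, 183.7]
tool_rot: [-2.541, 0.003, 1.736]
force: [-0.9, -0.5, 8.2]
width: 5.0
gripper_force: 51.8
```

Call:
nudge_tcp:
  plan: "0 0.09 -0.044 0 0 0 4\n0 0 0 0 0 0 4"

```text
clock: 37.7
eef_pos: [494.3, -303.9, 183.6]
tool_rot: [-2.541, 0.003, 1.736]
force: [-1.7, -0.8, 11.0]
width: 5.1
gripper_force: 51.8
```

Call:
nudge_tcp:
  plan: "0 0.09 -0.044 0 0 0 4\n0 0 0 0 0 0 4"

```text
clock: 37.9
eef_pos: [499.2, -303.1, 183.3]
tool_rot: [-2.541, 0.003, 1.736]
force: [-0.9, -1.3, 12.4]
width: 4.8
gripper_force: 51.9
```

```bash
python3 ang.py|head -1;python3 - <<'E'
import cv2
g=cv2.medianBlur(cv2.imread('pics/a_last.png'),5).max(2)
for y in range(124,260,8):print(y,''.join(' .:-=+*#%@'[9-min(9,int(v)//24)] for v in g[y,200:400:3]))
E
```

```text
[ 499.18 -303.06  183.28] [-2.54  0.    1.74] [-0.91 -1.3  12.4 ] [ 0.74  1.04 -0.91  1.29  0.79  1.8  -0.05]
124 ===============                  #%%%%####%%%%%%%%%%###%##%%%%%%%%%
132 ==============.                :=======##%%##%%%%%%#####%%#%%#%%%%%
140 ==============          ------:::---=**%%%%%%#%%%%#%%####%%%####%%%
148 ==============          ---::-------=#%%%%%%%#%%%%%%%%#####%#%%%%##
156 ==============          ------------+%%%%%%%%%%%%%%%##%%#%%%%%%%%%#
164 ============+           ----==+++---+%%%%%%%%##%%%%%%#%%%%%%#######
172 =============          .:..:-+*+++--+%%%%%%%#%%%%%%##%%%%#%%##%%###
180 =============          .::::=+++++--*%%%%%%%%#%%##%%###=..:+%#%####
188 ============-          .:::-===++++===%%%%%+:....:::----:::-%##%%##
196 ============           .:::-==-++++++=======---::::::------+%##%###
204 ============           .:::-==--+++++========--------------#%%%%%%%
212 ============           .:::-==---++++========--------*%%%%%%%%%%%%#
220 ============           .:::-==---=+*+=========#%%%#%%%%%%%%%%%####%
228 ===========            .::::==----+++=+%%%%%%%%%%#%%%%%%%%#%%#%%%%%
236 ===========            .:::-==----+++*#%%%%%%%%%%%%%%%%#%%%%%%%%#%%
244 ===========            .:::-==----++**%%%%%%%%%%%%%%%%%%#%##%%%%%#%
252 ===========            ::::-==----++**+*%%%%%%%%%%%%%%%%%%%%##%%%##
```

Converted, 4.5 mm is 0.09, -2.2 mm is -0.044.

Call:
nudge_tcp:
  plan: "0 0.09 -0.044 0 0 0 4\n0 0 0 0 0 0 4"

```text
clock: 38.15
eef_pos: [504.1, -302.3, 182.9]
tool_rot: [-2.541, 0.004, 1.736]
force: [-0.4, -2.0, 14.8]
width: 4.8
gripper_force: 51.8
```

Call:
nudge_tcp:
  plan: "0 0.09 -0.044 0 0 0 4\n0 0 0 0 0 0 4"

```text
clock: 38.35
eef_pos: [509.0, -301.4, 182.4]
tool_rot: [-2.541, 0.004, 1.736]
force: [0.1, -0.7, 14.5]
width: 5.2
gripper_force: 51.7
```

```bash
python3 ang.py|head -1;python3 - <<'E'
import cv2
g=cv2.medianBlur(cv2.imread('pics/a_last.png'),5).max(2)
for y in range(140,236,8):print(y,''.join(' .:-=+*#%@'[9-min(9,int(v)//24)] for v in g[y,200:400:3]))
E
```

```text
[ 509.03 -301.43  182.42] [-2.54  0.    1.74] [ 0.05 -0.67 14.5 ] [ 0.72  1.05 -0.91  1.26  0.8   1.81 -0.04]
140 ============           ---::-------*%%%%%%##%%%%##%%%%%#####%%%%%%%
148 ============          :-=------::::#%%%%%#%%#%%%%##%%%#####%%#%%%#%
156 ===========.          .-=----------#%%%####%%%%%%#%%%%%#%%##%%##%%#
164 ===========           .-----=++----#%%%%%%%%%%%%##%%%%%%%#########%
172 ===========           .-:..:-++++--#%%%%%%%###%##%%%%%%%#%%%###%%##
180 ===========           .=::::=++++==#%%%%%%#%%%%%##+-...:=%%########
188 ==========            .=::::=++++++*%%%%++...:----------#%%%%#%#%%#
196 ==========            .=:::-==+++++========-------------%%####%%%%%
204 ==========            :=::::==-++++=========-----------=%%%%%%%%%%%
212 ==========            .-:::-==--=++==========----+%%%%%%##%%%%%%%#%
220 =========-            .=::::==---=*========%%%%##%%%%%%%%%%%%%###%%
228 =========             .=::::==----++%%%%%%%%%%%#%%%%%%#%%#%%%%##%%%
```

Converted, -4.5 mm is -0.09, -4.3 mm is -0.086.

Call:
nudge_tcp:
  plan: "0 -0.09 0.044 0 0 0 4\n0 -0.09 0.044 0 0 0 4\n0 -0.086 0.016 0 0 0 4\n0 0 0 0 0 0 4"

```text
clock: 38.8
eef_pos: [494.8, -304.1, 183.6]
tool_rot: [-2.542, 0.003, 1.736]
force: [-1.6, -0.6, 7.1]
width: 5.4
gripper_force: 51.5
```

Call:
nudge_tcp:
  plan: "0 -0.012 -0.016 0 0 0 4\n0 0 0 0 0 0 4"

```text
clock: 39.0
eef_pos: [495.2, -303.7, 183.7]
tool_rot: [-2.543, 0.002, 1.736]
force: [-1.7, -0.8, 4.7]
width: 4.9
gripper_force: 51.3
```

```bash
python3 ang.py|head -1;python3 - <<'E'
import cv2
g=cv2.medianBlur(cv2.imread('pics/a_last.png'),5).max(2)
for y in range(140,236,16):print(y,''.join(' .:-=+*#%@'[9-min(9,int(v)//24)] for v in g[y,200:400:3]))
E
```

```text
[ 495.25 -303.75  183.74] [-2.54  0.    1.74] [-1.68 -0.78  4.66] [ 0.75  1.03 -0.91  1.3   0.79  1.79 -0.05]
140 ===============          ------------+**#%%%%%%%##%###%%%##%%%%%%%%
156 ==============          .-=----------*%%%%%%%%%%%#%%%%##%%%%%%%%###
172 ==============         .:..:-+*+++--=#%%%%%%%#%%%%%##%%%%%##%######
188 =============          .::::===++++====%%%%%%-:....::::--::::%%%###
204 =============          .:::-==--=+++*========:::-----------:+%%%%%#
220 ============           .:::-==----+++===========%#%%%%%%%%%%#%%%###
```

Call:
nudge_tcp:
  plan: "0 -0.012 -0.016 0 0 0 4\n0 0 0 0 0 0 4\n0 0 0 0 0 0 8\n0 0 0 0 0 0 12\n0 0 0 0 0 0 20\n0 0 0 0 0 0 28\n0 0 0 0 0 0 28"

```text
clock: 39.75
eef_pos: [495.7, -303.6, 184.6]
tool_rot: [-2.544, 0.002, 1.736]
force: [-0.9, -0.1, 0.1]
width: 28.0
gripper_force: 0.0
```

Call:
nudge_tcp:
  plan: "0 0 -0.16 0 0 0 28\n0 0 -0.4 0 0 0 28\n0 0 -0.8 0 0 0 28\n0 0 -0.8 0 0 0 28\n0 0 -0.4 0 0 0 28\n0 0 0 0 0 0 28"

```text
clock: 40.35
eef_pos: [568.9, -290.6, 293.8]
tool_rot: [-2.549, 0.007, 1.736]
force: [-0.4, -0.2, 0.7]
width: 27.8
gripper_force: 0.0
```

```bash
python3 - <<'E'
from h import *
s=probe_bus.read_state();w=get_image('wrist');t=get_image('top');sc=get_image('scene')
for n,i in(('w',w),('t',t),('s',sc)):cv2.imwrite('pics/e_%s.png'%n,i)
print(s['eef_pos'],s['tool_rot'],s['force'])
a=cv2.resize(sc[120:270,270:420],(396,396));b=cv2.copyMakeBorder(cv2.resize(w,(396,297)),0,99,0,0,0)
cv2.imwrite('pics/final.png',np.hstack([a,b]))
E
```

```text
[ 568.89927542 -290.62661139  293.79073204] [-2.54899245  0.00697131  1.73609185] [-0.40863093 -0.23240344  0.7378326 ]
```

View pics/final.png

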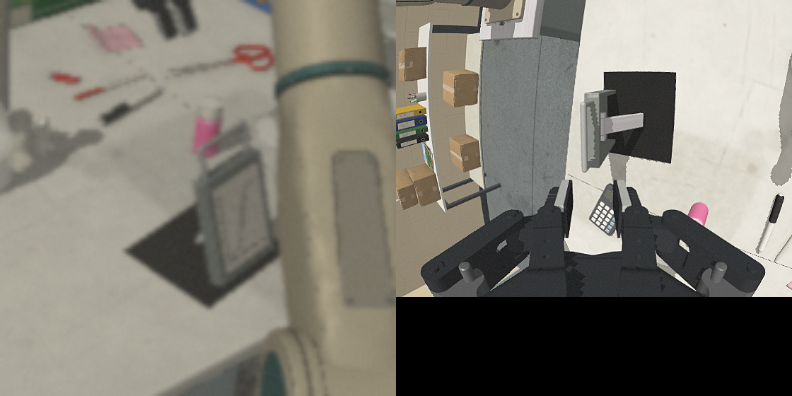

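The chart stands on the mat on its bottom edge and leg, with the face towards the robot. In the wrist panel the foot is at (643,121) and the bar is near column 585. I'll check the numbers.

```bash
python3 - <<'E'
from h import *
np.set_printoptions(precision=1,suppress=True)
s=dict(eef_pos=[568.9,-290.63,293.79],tool_rot=[-2.549,.007,1.7361])
f=lambda p:(np.array(p,float)-[396,0])*[560/396,420/297]
P={'foot':([[641,121]],7),'bar':([[584,95],[586,169]],185),'mat':([[676,73],[671,163]],3),'topedge':([[604,91],[608,150]],148)}
R=np.array([[np.cos(.165),-np.sin(.165)],[np.sin(.165),np.cos(.165)]])
for k,(p,z) in P.items():
    w=onz('wrist',f(p),z,s);print(k,w.tolist() if 0 else w,'mat',(w[:,:2]-[475,-298.5])@R)
E
```

```text
foot [[ 488.8 -304.5    7. ]] mat [[12.7 -8.1]]
bar [[ 475.8 -248.4  185. ]
 [ 493.1 -342.3  185. ]] mat [[  9.1  49.3]
 [ 10.6 -46.2]]
mat [[ 536.1 -201.9    3. ]
 [ 565.3 -366.5    3. ]] mat [[ 76.1  85.3]
 [ 77.9 -81.9]]
topedge [[ 481.1 -243.9  148. ]
 [ 501.3 -322.4  148. ]] mat [[ 15.   52.9]
 [ 22.  -27.8]]
```

```bash
python3 -c "
from cell import ctrl, probe_bus, job, get_image, calibration
print(job.finish_job())"
```

```text
the job is handed in; nothing more can be done
None
```

The job is handed in at about 40 s: the chart stands released on the mat with its leg open and its face to the robot, but no verdict came back and I inferred the leg's stop and the lean rather than measuring them; I also viewed one picture at 832 px wide, over the 800 limit.

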